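Load the gas drying bar and open the gas

ROBOT

A 7-joint arm with a two-finger parallel gripper is mounted at the origin on the work surface. World frame = base frame: x ahead of the robot, y to its left, z up, the work surface at z = 0. Lengths are in mm, angles in rad, forces in N, time in s.
With the tool pointing down it reaches from about 425 to 925 mm from the base axis. Payload 6.8 kg.
Tool frame: the origin (TCP) lies between the finger pads; the fingertips stand 17 mm ahead of it and the grasp point (between the pads) lies 2 mm behind it; z points along the fingers, y is the direction in which the jaws open and shut (so a half turn about z gives the same grasp; the last joint's range is limited). The gripper opens to 85 mm and grips with 20 to 120 N. Pads are 22 mm wide; open, the fingers measure 114 mm over their backs; the gripper's body (76 mm by 85 mm) begins 54 mm behind the grasp point. The pads swing forward as they close: fully open they stand 13 mm farther back than shut.
Start: joints at [1.027, 0.477, 0.022, 1.555, -0.011, 1.109, -0.083], TCP at [284.952, -611.922, 248.308] pointing down, gripper open.
Joint ranges: [-2.96, 2.96], [-0.34, 2.1], [-1.41, 1.46], [0.24, 2.44], [-1.37, 4.51], [0.17, 1.92], [-2.96, 2.96]. Speed limits (rad/s): [2.39, 2.39, 3.14, 3.14, 3.14, 3.14, 3.14].

INTERFACE

Orientations are given as a 3x3 rotation matrix whose columns are the frame's x, y, z axes.
In Python, from plant import ctrl, viewer, job gives the robot as it stands. The module is installed in compiled form; this text tells all that it offers.
- The arm moves only by the tool drive_tool, never from a script. Its argument "commands" is a list of rows, each a list of 7 numbers: the opening, from 0 (shut) to 1 (fully open), then the shift along the tool's x, y, z in units of 150 mm (1.0 is 150 mm), then the turn, a rotation vector about the tool's x, y, z in units of 180 degrees (1.0 is 180 degrees). A call has 1 to 8 rows; each row is the pose to reach, as a shift and turn from the pose commanded when the call began, along the tool's axes at that moment, turning the shorter way round; what a row does not reach only later rows make up. A row lasts 1/8 s, in which the tool goes at most 62.5 mm and 10.7 degrees, less where a joint would pass 70% of its speed; a pose out of reach is approached as far as the arm can. A call with a number of a shift or a turn outside -1 to 1 is refused whole. A call with a gripper value outside its range is refused whole. The fingers move at their own pace and stop on an object; "force" is the grip in N (left out, the last holds). Time passes only in rows, so rows that repeat a pose let the fingers close. It gives the time, the measured TCP pose, the force and the opening at its end, in the units of the state.
- ctrl.sense(): the state, without advancing time (a new reading comes with each control period).
- viewer.capture(name): name is "scene" or "top" or "wrist"; returns a dict with "color" (480x640x3 uint8, red, green, blue), "K" (3x3 intrinsics, pixels), "distortion" ([k1, k2, p1, p2, k3] as OpenCV has them; the pictures are not rectified), "rvec" (rotation vector, rad) and "tvec" (3), from world to camera coordinates, as OpenCV has them; the wrist camera has in their place "mount" (4x4, takes a point from camera to tool coordinates, whose origin is the TCP and whose axes are the flange's). Camera axes: x right, y down, z forward; pixel columns grow to the right and rows downward; lengths in mm; the calibration is good to about 2 mm. A picture is of the moment at which its call begins: read the wrist's pose just before it. There is no depth.
- job.hand_in(): hands the job in, once; it reports no verdict.
The state is a dict: "time": time; "q": joint angles; "qd": joint speeds; "effort": joint torques, N m; "position": TCP position; "tcp_rot": TCP orientation; "ft_force": force on the tool from outside, world axes, zero at the start; "torque": the same for the moment, N m; "grip_width": finger opening in mm.
Only numpy, scipy, OpenCV 4.12 (cv2) and the standard library are available. Lean on these libraries where they do the work, as an engineer would, in place of code of your own. Each camera call takes 0.05 s, during which the arm holds its last target. There are 200 camera calls.

TASK

Get the filter drying place ready and start it: first push the gas lever on the turret fully shut, to its stop. With the gas shut, move the white vent tube from its stand into the vent port, right down to its ring mark, and hang every tent-shaped filter frame astride the drying bar; then push the gas lever fully open, in line with the nozzle. Leave the beaker, jar and vial standing where they are.

Things in the scene. Friction and masses are not known exactly. Their poses are not given: they have to be found in the camera images.
- frame1: one of 5 alike filter frames: steel tent of 2 plates 3 thick, 68 long, 52 wide (y), each 35 deg from vertical, meeting in a ridge along y, white discs on them. 80 across the feet (x), ridge 57 up; on it a grey grip fin 10 thick (x), 34 long (y), 54 to 88 above the feet. Origin: underside centre, z up; 0.16 kg. Seated astride the bar, ridge along it, its origin is 66 above the bench
- frame2: one of 5 alike filter frames: steel tent of 2 plates 3 thick, 68 long, 52 wide (y), each 35 deg from vertical, meeting in a ridge along y, white discs on them. 80 across the feet (x), ridge 57 up; on it a grey grip fin 10 thick (x), 34 long (y), 54 to 88 above the feet. Origin: underside centre, z up; 0.16 kg. Seated astride the bar, ridge along it, its origin is 66 above the bench
- frame3: one of 5 alike filter frames: steel tent of 2 plates 3 thick, 68 long, 52 wide (y), each 35 deg from vertical, meeting in a ridge along y, white discs on them. 80 across the feet (x), ridge 57 up; on it a grey grip fin 10 thick (x), 34 long (y), 54 to 88 above the feet. Origin: underside centre, z up; 0.16 kg. Seated astride the bar, ridge along it, its origin is 66 above the bench
- frame4: one of 5 alike filter frames: steel tent of 2 plates 3 thick, 68 long, 52 wide (y), each 35 deg from vertical, meeting in a ridge along y, white discs on them. 80 across the feet (x), ridge 57 up; on it a grey grip fin 10 thick (x), 34 long (y), 54 to 88 above the feet. Origin: underside centre, z up; 0.16 kg. Seated astride the bar, ridge along it, its origin is 66 above the bench
- frame5: one of 5 alike filter frames: steel tent of 2 plates 3 thick, 68 long, 52 wide (y), each 35 deg from vertical, meeting in a ridge along y, white discs on them. 80 across the feet (x), ridge 57 up; on it a grey grip fin 10 thick (x), 34 long (y), 54 to 88 above the feet. Origin: underside centre, z up; 0.16 kg. Seated astride the bar, ridge along it, its origin is 66 above the bench
- gas_lever (a joint): gas lever, rad: 0 = shut end stop (handle along the turret's -y, square to the nozzle); 1.571 = fully open end stop (handle along the turret's +x, over the nozzle). Opens anticlockwise seen from above; light friction (0.12 N m), stays where left
- turret: white bench gas turret on the bench, 38 diameter, 78 high, brass nozzle along +x (top 62 above the bench, reaching 95 out); origin on the lever's vertical turning axis at bench level, x along the nozzle. Grey lever handle on top: bar 16 wide, underside 84 and top 98 above the bench, reaching 100 from the axis; hub 30 diameter, 102 high
- lever_tip (a point): middle of the outer end of the lever handle, 100 from the turning axis, 91 above the bench
- bar: drying bar fixed to the bench: a horizontal steel bar of 12 diameter along the body's y axis, its centre line 110 above the bench, 400 long, on two posts of 14 diameter (118 high) at y = -195 and +195; origin at bench level under the middle of the bar. Clear length between posts 376
- port: vent port: aluminium block 75 x 75 x 55 high fixed to the bench, with a vertical blind bore of 24 diameter in the middle of its top, 40 deep (bore floor 15 above the bench); origin: centre of its underside
- stand: white plastic stand 90 x 60 x 30 high fixed to the bench, with a bore of 24 diameter, 24 deep (floor 6 above the bench) in which the vent tube stands at the start; origin: centre of its underside
- vent_tube: white plastic vent tube 22 diameter, 120 long, 0.06 kg, upright; origin: centre of its lower end, z along the tube to the top; the lower 3 mm are chamfered. A black ring mark starts 40 above the lower end: at the marked depth it lies just at the port's top face (tube on the bore's floor, origin 15 above the bench)
- beaker: glass beaker, 60 diameter, 75 high, a bystander; origin: centre of its underside
- jar: amber jar, 58 diameter, 65 high, a bystander; origin: centre of its underside
- vial: small glass vial, 24 diameter, 45 high, a bystander; origin: centre of its underside
There are look-alikes about, which are no part of the job. Leave any blue, brown or red look-alike of the frame3 alone.

How it is judged:
By the outcome, as a careful person would: the job done as asked, in the order asked, and still so for the second after the job is handed in, with the robot touching nothing.
Of frame1, frame2, frame3, frame4, frame5 only 3 to 5 are there at a start; the rules pass over those that are not, and their reading is None.
At some moment in a run one of frame1, frame2, frame3, frame4, frame5 may be knocked a few centimetres aside while the robot is not near it.
It also fails if it takes over 210 s, if anything falls off the work surface, if the arm or the gripper's body presses on something with over 40 N, if the wrist force passes 120 N, or if a joint passes its speed limit or range.

## Working session

There is one attempt and no reset: what is moved stays moved. The work goes in short steps, Python scripts to look and compute and a tool call to move; the robot and the scene stay as the last step left them, time stands still between calls to the robot, and variables do not carry over. Pictures are saved under pics/ and viewed, about 12 in all and at most 16, crops included, and the job is handed in when it is done.

Besides the shell and the picture viewer there is one more tool, called after "Request:" as name([rows], argument=value, ...), one row to a line, values as JSON. drive_tool: Moves the arm, as the interface text tells. Shifts and turns lie within -1 to 1; 1 stands for 150 mm of shift or 180 degrees of turn. Its arguments: {"type":"object","properties":{"commands":{"type":"array","items":{"type":"array","items":{"type":"number","minimum":-1,"maximum":1}}},"force":{"type":"number"}},"required":["commands"]}

```bash
mkdir -p pics
cat > h.py <<'E'
import numpy as np, cv2
from plant import ctrl, viewer, job
def cap(name):
    s=ctrl.sense(); c=viewer.capture(name); c=dict(c)
    if name=="wrist":
        T=np.eye(4);T[:3,:3]=np.array(s["tcp_rot"]);T[:3,3]=s["position"]
        M=T@np.array(c["mount"]); c["R"]=M[:3,:3]; c["C"]=M[:3,3]
    else:
        R=cv2.Rodrigues(np.array(c["rvec"],float))[0]; c["R"]=R.T; c["C"]=-R.T@np.array(c["tvec"],float).ravel()
    c["s"]=s; return c
def ray(c,uv):
    p=cv2.undistortPoints(np.array(uv,float).reshape(-1,1,2),np.array(c["K"],float),np.array(c["distortion"],float)).reshape(-1,2)
    return np.c_[p,np.ones(len(p))]@c["R"].T
def onz(c,uv,z):
    d=ray(c,uv); return c["C"]+d*((z-c["C"][2])/d[:,2])[:,None]
def proj(c,P):
    r=cv2.Rodrigues(c["R"].T)[0]; t=-c["R"].T@c["C"]
    return cv2.projectPoints(np.array(P,float).reshape(-1,1,3),r,t,np.array(c["K"],float),np.array(c["distortion"],float))[0].reshape(-1,2)
def save(c,n,crop=None,k=1):
    im=c["color"][:,:,::-1]
    if crop: x0,y0,x1,y1=crop; im=im[y0:y1,x0:x1]
    cv2.imwrite("pics/"+n,cv2.resize(im,None,fx=k,fy=k,interpolation=cv2.INTER_CUBIC))
import pickle
E
python3 - <<'E'
from h import *
for n in("scene","top"):
    c=cap(n); save(c,n+"0.png",k=1.25); pickle.dump(c,open(n+"0.pkl","wb")); print(n,c["C"],c["R"][:,2],c["K"][0][0])
s=ctrl.sense();print(s["time"],s["position"],s["tcp_rot"],s["grip_width"])
E
```

```text
scene [1213.80252166  333.46633066  716.94301201] [-0.74518785 -0.30561489 -0.59270111] 489.53137899377276
top [ 270.6800769    25.66779598 1412.50349412] [ 0.12187465 -0.00916634 -0.99250317] 624.3308438133502
0.1 [ 284.74873008 -611.45870347  247.4477962 ] [[ 9.06500769e-01  4.22203483e-01 -7.57931101e-04]
 [ 4.22204151e-01 -9.06499713e-01  1.38709580e-03]
 [-1.01427648e-04 -1.57740507e-03 -9.99998751e-01]] 85.1155448542972
```

View pics/top0.png

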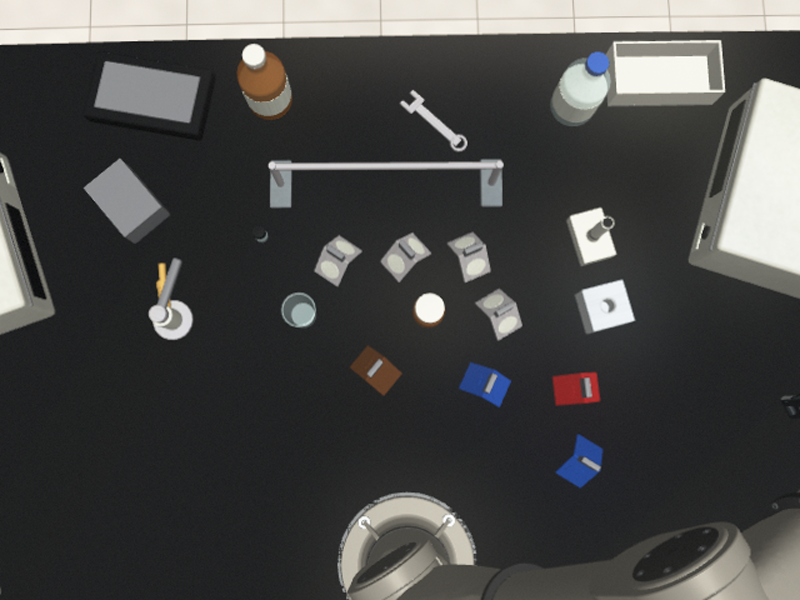

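View pics/scene0.png

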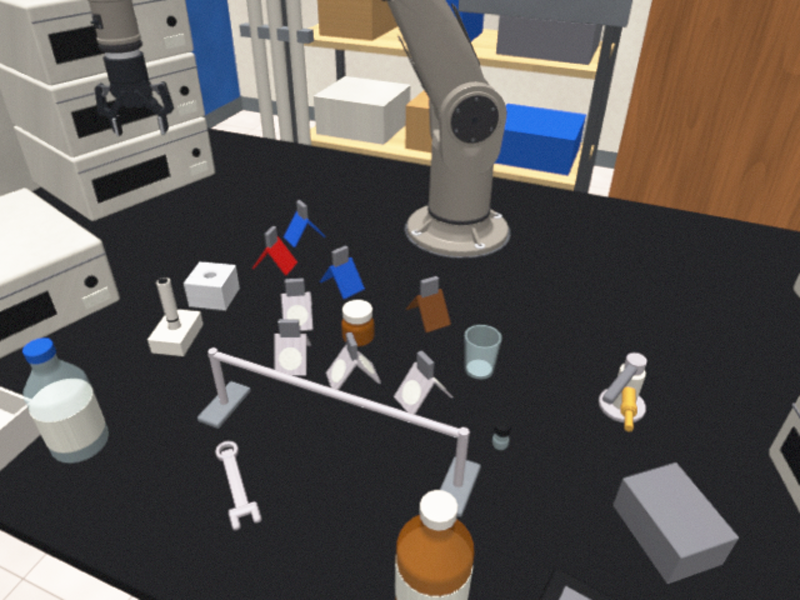

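The top view (800 px scale) shows four white frames at (338,260), (406,256), (470,257) and (500,314). The brown (375,370), blue (485,384), blue (580,462) and red (577,388) ones are look-alikes. The turret is at (160,313), with the lever partly open towards (176,262). The tube is at (607,222), the port bore at (608,305), and the bar runs from (272,164) to (500,162).

Run:
```python
from h import *
c=pickle.load(open("top0.pkl","rb")); s=pickle.load(open("scene0.pkl","rb"))
P=[("hub",160,313,102),("tip",176,262,91),("nozzletip",163,266,56),("barL",272,164,118),("barR",500,162,118),("bore",608,305,55),("tubetop",607,222,126),("beakertop",298,308,75),("jartop",430,309,65),("vialtop",261,234,45)]
for n,u,v,z in P: 
    p=onz(c,[[u/1.25,v/1.25]],z)[0]; print(n,p.round(),np.hypot(*p[:2]).round(),"scene px",(proj(s,p)*1.25).round())
# fins: grey, in top image (bare between plates) - segment white/grey frames
hsv=cv2.cvtColor(c["color"],cv2.COLOR_RGB2HSV)
m=((hsv[...,2]>60)&(hsv[...,1]<60)).astype(np.uint8)
m[:150]=0;m[:,:240]=0;m[290:]=0;m[:,430:]=0
n,l,st,ce=cv2.connectedComponentsWithStats(m)
for i in range(1,n):
    if st[i,4]>150: print(st[i],ce[i],onz(c,[ce[i]],40)[0].round())
save(c,"top_fr.png",(230,170,530,290),2.6)
```

```text
hub [439. 410. 102.] 601.0 scene px [[632. 357.]]
tip [529. 387.  91.] 655.0 scene px [[608. 398.]]
nozzletip [529. 419.  56.] 675.0 scene px [[626. 421.]]
barL [690. 217. 118.] 724.0 scene px [[462. 431.]]
barR [ 686. -174.  118.] 708.0 scene px [[210. 351.]]
bore [ 443. -364.   55.] 573.0 scene px [[209. 274.]]
tubetop [ 575. -350.  126.] 673.0 scene px [[162. 281.]]
beakertop [446. 179.  75.] 481.0 scene px [[482. 336.]]
jartop [441. -49.  65.] 444.0 scene px [[357. 307.]]
vialtop [585. 248.  45.] 636.0 scene px [[500. 420.]]
[384 150  18  16 284] [392.55633803 157.39788732] [ 646. -166.   40.]
[357 185  36  42 886] [376.43340858 204.54740406] [ 539. -126.   40.]
[304 186  41  40 878] [323.19817768 204.31207289] [542.  -7.  40.]
[251 188  39  42 876] [268.50114155 207.17009132] [538. 115.  40.]
[380 230  38  43 904] [400.32300885 250.13606195] [ 435. -175.   40.]
[240 234  13  28 312] [245.33012821 248.08012821] [447. 168.  40.]
[332 234  24  25 473] [343.37632135 245.67864693] [448. -49.  40.]
```

View pics/top_fr.png

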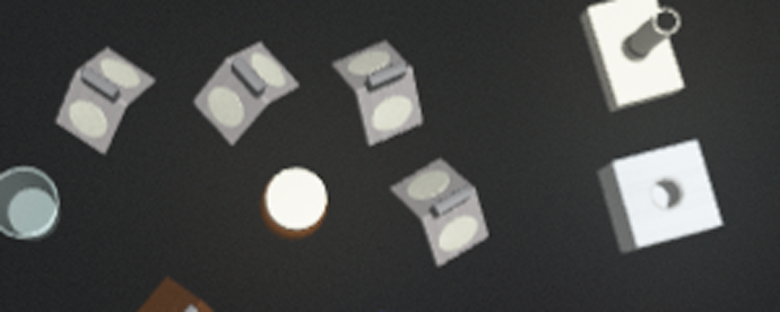

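Request:
drive_tool([
  [0, 0.83, -0.283, 0, 0, 0, 0.1388],
  [0, 0.83, -0.283, 0, 0, 0, 0.1388],
  [0, 0.83, -0.283, 0, 0, 0, 0.1388],
  [0, 0.83, -0.283, 0, 0, 0, 0.1388],
])

```text
time: 0.6
position: [380.7, -519.9, 248.0]
tcp_rot: [[1.0, 0.003, -0.001], [0.003, -1.0, 0.001], [-0.001, -0.001, -1.0]]
ft_force: [-0.3, -0.7, -0.6]
grip_width: 12.1
```

Request:
drive_tool([
  [0, 0.5, -0.8, 0, 0, 0, 0],
  [0, 0.5, -0.8, 0, 0, 0, 0],
  [0, 0.5, -0.8, 0, 0, 0, 0],
  [0, 0.5, -0.8, 0, 0, 0, 0],
])

```text
time: 1.1
position: [454.7, -401.1, 248.2]
tcp_rot: [[1.0, 0.001, -0.0], [0.001, -1.0, -0.0], [-0.0, 0.0, -1.0]]
ft_force: [-0.3, -0.7, 0.7]
grip_width: 0.4
```

Run:
```python
from h import *
c=cap("wrist"); s=c["s"]; print(s["time"],s["position"],s["tcp_rot"],s["grip_width"],s["ft_force"]); print(c["C"],c["R"][:,2],c["K"][0][0])
pickle.dump(c,open("w1.pkl","wb")); save(c,"w1.png")
print(proj(c,[[443,-364,55],[575,-350,126],[s["position"][0],s["position"][1],0]]))
```

```text
1.1 [ 454.69797222 -401.12407766  248.23500161] [[ 9.99999219e-01  1.19533293e-03 -3.63588579e-04]
 [ 1.19525620e-03 -9.99999263e-01 -2.11183276e-04]
 [-3.63840745e-04  2.10748530e-04 -9.99999912e-01]] 0.3839832743896898 [-0.28421979 -0.66219882  0.72278691]
[ 529.92712363 -400.58021015  373.99456454] [-0.2934982  -0.00197506 -0.95595759] 387.8103451309404
[[271.84849402 231.94943768]
 [226.53830565  41.82749222]
 [315.37343922 205.65655089]]
```

View pics/w1.png

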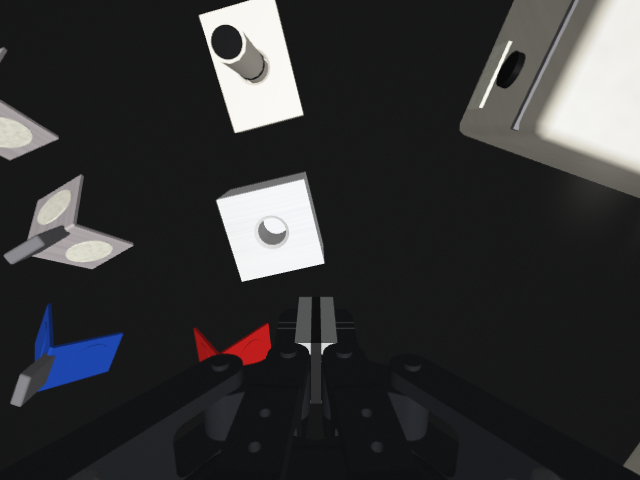

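Request:
drive_tool([
  [0, 0.2, -1, 0, 0, 0, 0],
  [0, 0.2, -1, 0, 0, 0, 0],
  [0, 0.2, -1, 0, 0, 0, 0],
])

```text
time: 1.52
position: [484.6, -250.2, 248.3]
tcp_rot: [[1.0, -0.0, -0.0], [-0.0, -1.0, 0.0], [-0.0, -0.0, -1.0]]
ft_force: [0.5, -0.6, 0.1]
grip_width: -0.2
```

Request:
drive_tool([
  [0, 0, -1, 0, 0, 0, 0],
  [0, 0, -1, 0, 0, 0, 0],
  [0, 0, -1, 0, 0, 0, 0],
])

```text
time: 1.9
position: [484.7, -100.1, 248.4]
tcp_rot: [[1.0, 0.0, 0.0], [0.0, -1.0, 0.0], [0.0, -0.0, -1.0]]
ft_force: [0.6, -0.4, -0.4]
grip_width: 0.1
```

Request:
drive_tool([
  [0, 0, -1, 0, 0, 0, 0],
  [0, 0, -1, 0, 0, 0, 0],
  [0, 0, -1, 0, 0, 0, 0],
])

```text
time: 2.28
position: [485.5, 50.1, 248.5]
tcp_rot: [[1.0, 0.0, 0.001], [0.0, -1.0, 0.0], [0.001, -0.0, -1.0]]
ft_force: [0.5, -0.8, 0.9]
grip_width: 0.1
```

Request:
drive_tool([
  [0, 0, -1, 0, 0, 0, 0],
  [0, 0, -1, 0, 0, 0, 0],
  [0, 0, -1, 0, 0, 0, 0],
])

```text
time: 2.65
position: [486.0, 200.4, 248.4]
tcp_rot: [[1.0, 0.0, 0.001], [0.0, -1.0, 0.001], [0.001, -0.001, -1.0]]
ft_force: [-0.0, -0.8, -0.2]
grip_width: 0.4
```

Request:
drive_tool([
  [0, 0, -1, 0, 0, 0, 0],
  [0, 0, -1, 0, 0, 0, 0],
  [0, 0, -1, 0, 0, 0, 0],
  [0, 0, -1, 0, 0, 0, 0],
])

```text
time: 3.15
position: [486.5, 348.9, 247.8]
tcp_rot: [[1.0, -0.001, -0.0], [-0.001, -1.0, -0.0], [-0.0, 0.0, -1.0]]
ft_force: [0.1, -1.0, -0.2]
grip_width: -0.1
```

Run:
```python
from h import *
c=cap("wrist"); s=c["s"]; print(s["time"],s["position"],s["grip_width"])
pickle.dump(c,open("w2.pkl","wb")); save(c,"w2.png",(160,0,640,330),1.5)
c=pickle.load(open("w1.pkl","rb"))
g=cv2.cvtColor(c["color"],cv2.COLOR_RGB2GRAY)
# block top face
m=(g>200).astype(np.uint8); n,l,st,ce=cv2.connectedComponentsWithStats(m)
for i in range(1,n):
    if st[i,4]<2000 or st[i,0]>420: continue
    k,_=cv2.findContours((l==i).astype(np.uint8),cv2.RETR_CCOMP,cv2.CHAIN_APPROX_NONE)
    k=max(k,key=len); b=cv2.minAreaRect(k); h=cv2.convexHull(k)
    q=cv2.approxPolyDP(h,12,True).reshape(-1,2); print(st[i],q.tolist()); z=55 if ce[i][1]>150 else 30
    P=onz(c,q,z); print(P.round(1).tolist(), P.mean(0).round(1))
    if len(q)==4: print([np.linalg.norm(P[j]-P[j-1]).round(1) for j in range(4)])
# bore rim & tube ring (dark inner)
print("tube top",onz(c,[[227,42]],126))
```

```text
3.15 [486.46268343 348.92835449 247.79408048] -0.057343573501595115
[ 199    0  104  133 7198] [[274, 0], [302, 114], [235, 132], [199, 16]]
[[621.3, -369.0, 30.0], [538.7, -389.8, 30.0], [524.1, -332.8, 30.0], [610.2, -310.3, 30.0]] [ 573.6 -350.5   30. ]
[np.float64(59.7), np.float64(85.2), np.float64(58.9), np.float64(89.0)]
[ 217  179  107  103 7131] [[303, 179], [323, 263], [242, 281], [217, 200]]
[[487.9, -390.9, 55.0], [414.9, -407.8, 55.0], [398.0, -336.2, 55.0], [470.4, -319.5, 55.0]] [ 442.8 -363.6   55. ]
[np.float64(73.6), np.float64(74.8), np.float64(73.5), np.float64(74.3)]
tube top [[ 574.91379989 -350.25727152  126.        ]]
```

View pics/w2.png

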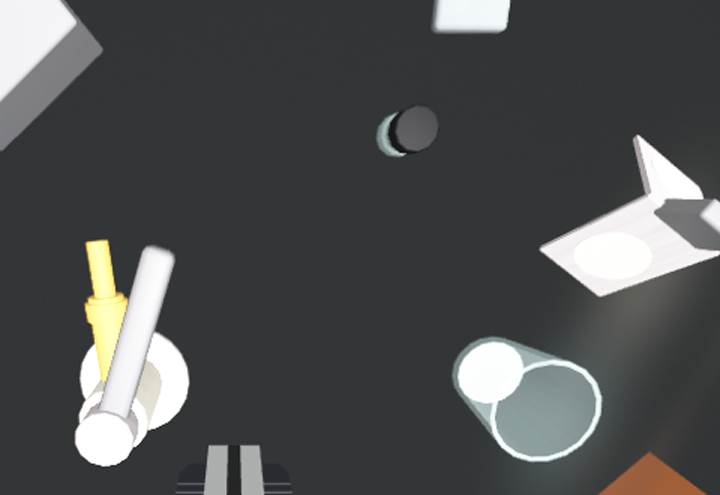

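Run:
```python
from h import *
c=pickle.load(open("w2.pkl","rb"))
f=lambda u,v,z: onz(c,[[u/1.5+160,v/1.5]],z)[0].round(1)
h=f(105,438,102);t=f(159,250,98);n=f(97,242,62);b=f(135,380,0)
print(h,t,n,b)
for p in(t,n): d=p-h; print(np.hypot(d[0],d[1]),np.degrees(np.arctan2(d[1],d[0])))
```

```text
[440.5 414.  102. ] [534.  383.6  98. ] [534.4 420.3  62. ] [437.6 415.3   0. ]
98.31790274410861 -18.011089418260276
94.11110455201339 3.8383732974278457
```

Request:
drive_tool([
  [0, 0.243, -0.513, 0, 0, 0, 0],
  [0, 0.243, -0.513, 0, 0, 0, 0],
  [0, 0.243, -0.513, 0.8, 0, 0, 0],
  [0, 0.243, -0.513, 0.8, 0, 0, 0],
  [0, 0.243, -0.513, 0.8, 0, 0, 0],
])

```text
time: 3.82
position: [521.2, 420.0, 123.5]
tcp_rot: [[1.0, -0.004, -0.006], [-0.004, -1.0, -0.009], [-0.006, 0.009, -1.0]]
ft_force: [0.4, -1.1, 0.4]
grip_width: -0.1
```

Request:
drive_tool([
  [0, 0, 0, 0.22, 0, 0, 0],
  [0, 0, 0, 0.22, 0, 0, 0],
])

```text
time: 4.08
position: [522.7, 424.0, 95.9]
tcp_rot: [[1.0, -0.002, -0.0], [-0.002, -1.0, -0.002], [-0.0, 0.002, -1.0]]
ft_force: [0.4, -0.6, 0.5]
grip_width: -0.2
```

Request:
drive_tool([
  [0, -0.03, 0.1, 0, 0, 0, 0],
  [0, -0.05, 0.2, 0, 0, 0, 0],
  [0, -0.08, 0.295, 0, 0, 0, 0],
  [0, -0.13, 0.37, 0, 0, 0, 0],
  [0, -0.18, 0.447, 0, 0, 0, 0],
  [0, -0.23, 0.49, 0, 0, 0, 0],
  [0, -0.285, 0.53, 0, 0, 0, 0],
  [0, -0.285, 0.53, 0, 0, 0, 0],
])

```text
time: 5.08
position: [477.9, 345.7, 95.1]
tcp_rot: [[1.0, 0.0, -0.001], [0.0, -1.0, -0.002], [-0.001, 0.002, -1.0]]
ft_force: [0.9, 0.4, -0.7]
grip_width: -0.0
```

Run:
```python
from h import *
c=cap("top");s=c["s"];print(s["time"],s["position"],s["ft_force"]);save(c,"t2.png",(60,150,340,330),2.5)
```

```text
5.075 [477.87015656 345.66692796  95.07437696] [ 0.89603894  0.42260961 -0.67312563]
```

View pics/t2.png

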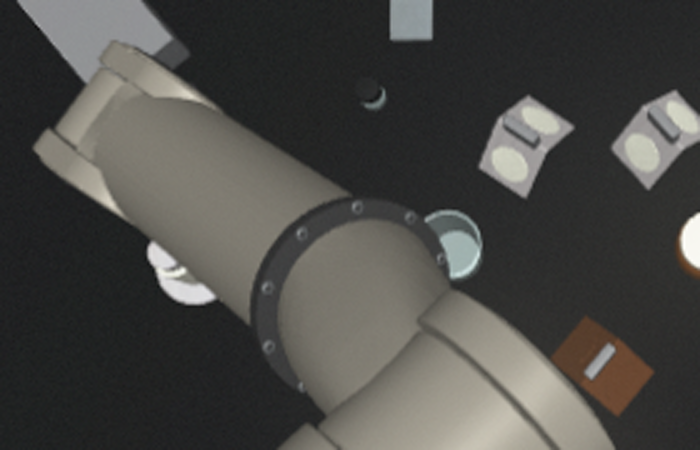

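Request:
drive_tool([
  [0, -0.033, 0.02, 0, 0, 0, 0],
  [0, -0.06, 0.035, 0, 0, 0, 0],
  [0, -0.06, 0.035, 0, 0, 0, 0],
])

```text
time: 5.5
position: [469.4, 341.0, 95.2]
tcp_rot: [[1.0, -0.0, -0.001], [-0.0, -1.0, -0.001], [-0.001, 0.001, -1.0]]
ft_force: [0.2, -0.2, 0.3]
grip_width: -0.3
```

Request:
drive_tool([
  [0, -0.02, 0, 0, 0, 0, 0],
  [0, -0.02, 0, 0, 0, 0, 0],
])

```text
time: 5.75
position: [466.7, 340.9, 95.2]
tcp_rot: [[1.0, -0.0, -0.0], [-0.0, -1.0, -0.001], [-0.0, 0.001, -1.0]]
ft_force: [0.5, -0.2, -0.2]
grip_width: -0.3
```

Request:
drive_tool([
  [0, -0.02, 0, 0, 0, 0, 0],
  [0, -0.02, 0, 0, 0, 0, 0],
])

```text
time: 6.0
position: [465.2, 340.9, 95.4]
tcp_rot: [[1.0, -0.001, 0.002], [-0.001, -1.0, 0.0], [0.002, -0.0, -1.0]]
ft_force: [4.7, -0.5, -2.3]
grip_width: 0.3
```

Request:
drive_tool([
  [0, -0.02, 0, 0, 0, 0, 0],
  [0, -0.02, 0, 0, 0, 0, 0],
])

```text
time: 6.25
position: [464.8, 340.8, 95.6]
tcp_rot: [[1.0, -0.002, 0.006], [-0.002, -1.0, 0.002], [0.006, -0.002, -1.0]]
ft_force: [13.1, 0.2, -8.1]
grip_width: -0.1
```

Run:
```python
from h import *
c=cap("wrist");s=c["s"];print(s["time"],s["position"],s["ft_force"],s["torque"]);save(c,"w3.png",(0,150,480,480),1.5)
pickle.dump(c,open("w3.pkl","wb"))
```

```text
6.25 [464.83694944 340.81004087  95.55783716] [13.06024277  0.22109964 -8.06384176] [ 0.06131369 -2.68708972  0.01978871]
```

View pics/w3.png

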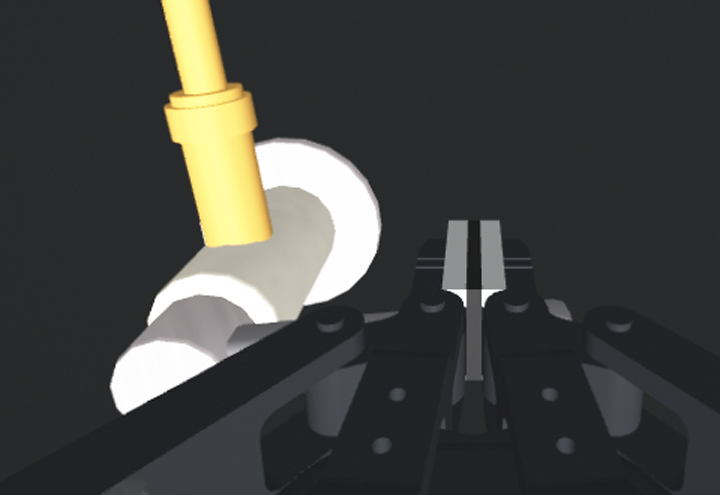

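Request:
drive_tool([
  [0, 0.16, 0, 0, 0, 0, 0],
  [0, 0.16, 0, -1, 0, 0, 0],
  [0, 0.16, 0, -1, 0, 0, 0],
  [0, 0.16, 0, -1, 0, 0, 0],
])

```text
time: 6.8
position: [485.3, 342.9, 249.3]
tcp_rot: [[1.0, 0.0, 0.004], [0.0, -1.0, 0.004], [0.004, -0.004, -1.0]]
ft_force: [-0.3, 0.3, 0.2]
grip_width: 0.2
```

Request:
drive_tool([
  [0.6, 0, 1, 0, 0, 0, 0],
  [0.6, 0, 1, 0, 0, 0, 0],
  [0.6, 0, 1, 0, 0, 0, 0],
])

```text
time: 7.18
position: [484.3, 187.3, 245.1]
tcp_rot: [[1.0, -0.004, -0.001], [-0.004, -1.0, -0.002], [-0.001, 0.002, -1.0]]
ft_force: [0.2, 0.2, 0.4]
grip_width: 50.9
```

Run:
```python
from h import *
c=cap("top");s=c["s"];print(s["time"],s["position"]);
save(c,"t3.png",(80,190,200,290),5)
pickle.dump(c,open("t3.pkl","wb"))
```

```text
7.175 [484.31458981 187.30756969 245.06100032]
```

Request:
drive_tool([
  [0.6, 0, 1, 0, 0, 0, 0],
  [0.6, 0, 1, 0, 0, 0, 0],
  [0.6, 0, 1, 0, 0, 0, 0],
])

```text
time: 7.6
position: [484.1, 38.1, 245.1]
tcp_rot: [[1.0, -0.004, -0.001], [-0.004, -1.0, -0.001], [-0.001, 0.001, -1.0]]
ft_force: [-0.2, 0.5, 0.3]
grip_width: 51.5
```

Request:
drive_tool([
  [0.6, 0, 1, 0, 0, 0, 0],
  [0.6, 0, 1, 0, 0, 0, 0],
  [0.6, 0, 1, 0, 0, 0, 0],
])

```text
time: 7.98
position: [484.0, -111.9, 245.2]
tcp_rot: [[1.0, -0.005, -0.001], [-0.005, -1.0, -0.001], [-0.001, 0.001, -1.0]]
ft_force: [-1.0, 1.5, -0.9]
grip_width: 51.3
```

Request:
drive_tool([
  [0.6, 0, 1, 0, 0, 0, 0],
  [0.6, 0, 1, 0, 0, 0, 0],
  [0.6, 0, 1, 0, 0, 0, 0],
])

```text
time: 8.35
position: [483.9, -262.1, 245.1]
tcp_rot: [[1.0, -0.004, -0.0], [-0.004, -1.0, -0.001], [-0.0, 0.001, -1.0]]
ft_force: [-0.5, 0.4, -1.2]
grip_width: 50.9
```

Request:
drive_tool([
  [0.6, 0.607, 0.607, 0, 0, 0, 0],
  [0.6, 0.607, 0.607, 0, 0, 0, 0],
  [0.6, 0.607, 0.607, 0, 0, 0, 0],
  [0.6, 0.607, 0.607, 0, 0, 0, 0],
])

```text
time: 8.85
position: [575.8, -348.6, 244.4]
tcp_rot: [[1.0, 0.0, -0.001], [0.0, -1.0, 0.002], [-0.001, -0.002, -1.0]]
ft_force: [0.6, 1.1, 0.2]
grip_width: 51.0
```

Run:
```python
from h import *
c=cap("top");s=c["s"];print(s["time"],s["position"],s["tcp_rot"]);
save(c,"t4.png",(80,150,330,290),3)
c=cap("wrist"); pickle.dump(c,open("w4.pkl","wb"))
save(c,"w4.png")
```

```text
8.85 [ 575.80249308 -348.6132689   244.40318158] [[ 9.99999142e-01  4.69808012e-04 -1.22318676e-03]
 [ 4.71731531e-04 -9.99998652e-01  1.57273397e-03]
 [-1.22244623e-03 -1.57330964e-03 -9.99998015e-01]]
```

View pics/t4.png

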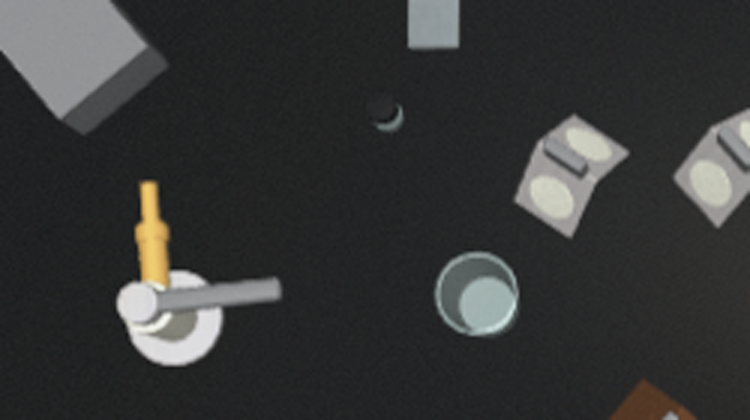

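Request:
drive_tool([
  [0.6, -0.005, 0.011, 0.4, 0, 0, 0],
  [0.6, -0.005, 0.011, 0.7, 0, 0, 0],
  [0.6, -0.005, 0.011, 0.976, 0, 0, 0],
  [0.6, -0.005, 0.011, 0.976, 0, 0, 0],
  [0.6, -0.005, 0.011, 0.976, 0, 0, 0],
])

```text
time: 9.57
position: [575.9, -351.4, 101.1]
tcp_rot: [[1.0, 0.0, 0.002], [0.0, -1.0, -0.001], [0.002, 0.001, -1.0]]
ft_force: [-0.2, 0.8, 0.1]
grip_width: 51.1
```

Request:
drive_tool([
  [0, 0, 0, 0, 0, 0, 0],
  [0, 0, 0, 0, 0, 0, 0],
  [0, 0, 0, 0, 0, 0, 0],
  [0, 0, 0, 0, 0, 0, 0],
], force=40)

```text
time: 10.07
position: [576.2, -351.6, 101.1]
tcp_rot: [[1.0, -0.0, 0.003], [-0.0, -1.0, -0.001], [0.003, 0.001, -1.0]]
ft_force: [-0.8, 0.3, 7.2]
grip_width: 21.2
```

Request:
drive_tool([
  [0, 0, 0, -0.2, 0, 0, 0],
  [0, 0, 0, -0.4, 0, 0, 0],
  [0, 0, 0, -0.6, 0, 0, 0],
  [0, 0, 0, -0.6, 0, 0, 0],
])

```text
time: 10.58
position: [576.6, -352.4, 192.4]
tcp_rot: [[1.0, -0.001, 0.006], [-0.001, -1.0, -0.003], [0.006, 0.003, -1.0]]
ft_force: [0.8, 0.8, -1.2]
grip_width: 21.3
```

Run:
```python
from h import *
c=cap("wrist"); s=c["s"]; print(s["time"],s["position"],s["grip_width"],s["ft_force"]); pickle.dump(c,open("w5.pkl","wb"))
save(c,"w5.png")
```

```text
10.575 [ 576.55080817 -352.4364114   192.42717142] 21.2860282485721 [ 0.84026325  0.82615045 -1.21968289]
```

View pics/w5.png

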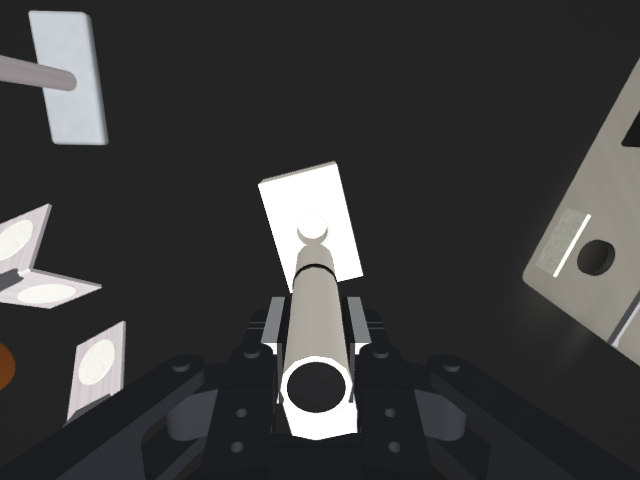

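The tube is gripped (width 21.2) and clear of the stand. Its top rim is at (316,387) and its ring mark at (316,270). Next I measure how it sits in the hand.

```bash
cat >> h.py <<'E'
def tubetop(c,zoff=24.9):
    g=cv2.cvtColor(c["color"],cv2.COLOR_RGB2GRAY); m=(g<90).astype(np.uint8)
    n,l,st,ce=cv2.connectedComponentsWithStats(m[340:430,275:360].copy(),connectivity=4)
    i=l[47,41]; k,_=cv2.findContours((l==i).astype(np.uint8),cv2.RETR_EXTERNAL,cv2.CHAIN_APPROX_NONE)
    e=cv2.fitEllipse(max(k,key=len)); uv=np.array(e[0])+[275,340]
    return uv,e[1],st[i],onz(c,[uv],c["s"]["position"][2]+zoff)[0]
E
python3 - <<'E'
from h import *
c=pickle.load(open("w5.pkl","rb")); uv,ax,st,P=tubetop(c); print(uv,ax,st,P,P-c["s"]["position"])
g=cv2.cvtColor(c["color"],cv2.COLOR_RGB2GRAY).astype(int)
for v in(255,275,290,310,330):
    r=g[v,270:362]; print(v,''.join(chr(48+x//16) for x in r))
E
```

```text
[315.70778656 386.99330139] (49.479530334472656, 57.447811126708984) [  12   22   58   51 2308] [ 575.08106851 -352.12936345  217.32717142] [-1.46973967  0.30704795 24.9       ]
255 222222222??????????????????>999:::::::::::::::::::::::::::::;=??????????????????????????9222
275 222222222222222??????????4248:::::::::::::::::::::::::::::::::931???????????????????????????
290 2222222222222222222<??>:99::::::::::::::::::::::::::::::::::::::;;;;322222222222222222222222
310 777777777777511111117999::::::::::::::::::::::::::::::::::::::::::;;;;;311111114777777777777
330 7777777771111111117999::::::::::::::::::::::::::::::::::::::::::::::;;;;;6211111111777777777
```

Request:
drive_tool([
  [0, -0.4, 0.03, 0, 0, 0, 0],
  [0, -0.885, 0.076, 0, 0, 0, 0],
  [0, -0.885, 0.076, 0, 0, 0, 0],
  [0, -0.885, 0.076, 0, 0, 0, 0],
  [0, -0.885, 0.076, 0, 0, 0, 0],
])

```text
time: 11.25
position: [443.9, -362.1, 188.6]
tcp_rot: [[1.0, 0.002, 0.001], [0.002, -1.0, 0.0], [0.001, -0.0, -1.0]]
ft_force: [0.6, 0.4, -1.0]
grip_width: 21.0
```

Run:
```python
from h import *
c=cap("wrist"); s=c["s"]; print(s["time"],s["position"],s["tcp_rot"][0][2],s["tcp_rot"][1][2]); pickle.dump(c,open("w6.pkl","wb"))
save(c,"w6.png",(200,130,440,430),2)
print(tubetop(c))
```

```text
11.25 [ 443.90074796 -362.08692955  188.62961831] 0.0007856493733821976 0.0004504387233634742
(array([315.82514191, 386.98546982]), (49.82823944091797, 57.82374572753906), array([  12,   22,   59,   51, 2339], dtype=int32), array([ 442.54523521, -361.90257466,  213.52961831]))
```

View pics/w6.png

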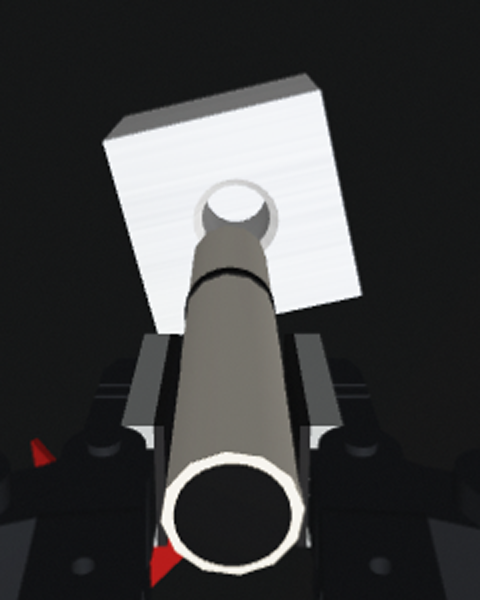

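Run:
```python
from h import *
c=pickle.load(open("w6.pkl","rb"))
P=onz(c,[[103/2+200,142/2+130],[361/2+200,296/2+130],[321/2+200,90/2+130]],55); print(P,(P[0]+P[1])/2, np.linalg.norm(P[0]-P[2]))
p=c["s"]["position"]; R=np.array(c["s"]["tcp_rot"])
# expected tube bottom px; tube lower edge left/right at crop (195,240),(268,245)
ax=np.array([442.6,-361.95,0])
for z in(188.6-95.1,188.6-55.1): print(z,proj(c,[[442.6,-361.95-11,z],[442.6,-361.95+11,z],[442.6,-361.95,z]])*2-[400,260])
```

```text
[[ 470.21734528 -318.6546061    55.        ]
 [ 414.42241622 -408.67237813   55.        ]
 [ 487.73731767 -391.70161731   55.        ]] [ 442.31988075 -363.66349211   55.        ] 75.11867463623324
93.5 [[267.64447276 256.71246828]
 [194.60825956 256.62973457]
 [231.12887049 256.6695492 ]]
133.5 [[274.97171061 308.64829273]
 [187.61546849 308.5577283 ]
 [231.29712326 308.5966684 ]]
```

Request:
drive_tool([
  [0, 0, 0.011, 0.15, 0, 0, 0],
  [0, 0, 0.011, 0.22, 0, 0, 0],
  [0, 0, 0.011, 0.26, 0, 0, 0],
  [0, 0, 0.011, 0.3, 0, 0, 0],
  [0, 0, 0.011, 0.33, 0, 0, 0],
  [0, 0, 0.011, 0.33, 0, 0, 0],
])

```text
time: 12.05
position: [442.6, -364.4, 139.4]
tcp_rot: [[1.0, -0.0, 0.001], [-0.0, -1.0, -0.0], [0.001, 0.0, -1.0]]
ft_force: [0.8, 0.5, -0.7]
grip_width: 20.9
```

Request:
drive_tool([
  [0, 0, 0, 0.08, 0, 0, 0],
  [0, 0, 0, 0.13, 0, 0, 0],
  [0, 0, 0, 0.17, 0, 0, 0],
  [0, 0, 0, 0.17, 0, 0, 0],
])

```text
time: 12.55
position: [442.5, -364.2, 113.4]
tcp_rot: [[1.0, 0.0, 0.0], [0.0, -1.0, 0.0], [0.0, -0.0, -1.0]]
ft_force: [3.9, 0.3, -2.0]
grip_width: 21.2
```

Request:
drive_tool([
  [0, 0, 0, 0.02, 0, 0, 0],
  [0, 0, 0, 0.02, 0, 0, 0],
])

```text
time: 12.8
position: [442.5, -364.4, 110.9]
tcp_rot: [[1.0, -0.0, 0.001], [-0.0, -1.0, -0.0], [0.001, 0.0, -1.0]]
ft_force: [3.8, 0.1, -1.8]
grip_width: 21.0
```

Request:
drive_tool([
  [0, 0, 0, 0.015, 0, 0, 0],
  [0, 0, 0, 0.015, 0, 0, 0],
])

```text
time: 13.05
position: [442.9, -364.7, 110.1]
tcp_rot: [[1.0, -0.0, 0.001], [-0.0, -1.0, -0.001], [0.001, 0.001, -1.0]]
ft_force: [1.9, 2.4, 10.2]
grip_width: 20.7
```

Request:
drive_tool([
  [0.5, 0, 0, -0.01, 0, 0, 0],
  [0.5, 0, 0, -0.01, 0, 0, 0],
  [0.5, 0, 0, -0.01, 0, 0, 0],
  [0.5, 0, 0, -0.3, 0, 0, 0],
  [0.5, 0, 0, -0.6, 0, 0, 0],
  [0.5, 0, 0, -1, 0, 0, 0],
  [0.5, 0, 0, -1, 0, 0, 0],
])

```text
time: 13.92
position: [444.2, -366.3, 263.7]
tcp_rot: [[1.0, -0.001, 0.007], [-0.001, -1.0, -0.005], [0.007, 0.005, -1.0]]
ft_force: [-0.8, -0.5, -0.3]
grip_width: 43.0
```

Request:
drive_tool([
  [0.5, 0.2, -1, 0, 0, 0, 0],
  [0.5, 0.2, -1, 0, 0, 0, 0],
  [0.5, 0.2, -1, 0, 0, 0, 0],
  [0.5, 0.2, -1, 0, 0, 0, 0],
])

```text
time: 14.42
position: [472.3, -211.8, 257.7]
tcp_rot: [[1.0, 0.005, -0.002], [0.005, -1.0, 0.001], [-0.002, -0.001, -1.0]]
ft_force: [-0.7, -0.2, -0.1]
grip_width: 43.0
```

Run:
```python
from h import *
c=cap("wrist"); s=c["s"]; print(s["time"],s["position"],np.round(s["q"],2)); pickle.dump(c,open("w7.pkl","wb"))
save(c,"w7.png")
t=cap("top"); pickle.dump(t,open("t7.pkl","wb"))
```

```text
14.425 [ 472.25398401 -211.7692198   257.6804827 ] [ 0.4   0.21 -0.11  1.91  0.03  1.02 -1.29]
```

View pics/w7.png

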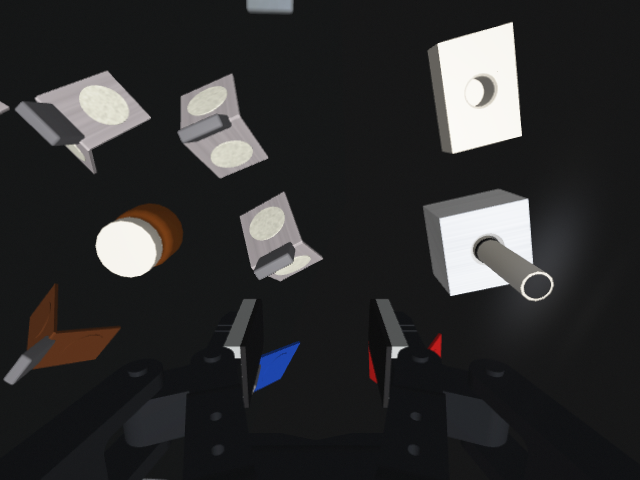

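```bash
cat >> h.py <<'E'
def fins(c,zc=74,lo=55,hi=135,amin=60,box=None):
    """grey fins: blob -> centre on plane z, long-axis yaw (deg, mod 180)"""
    h=cv2.cvtColor(c["color"],cv2.COLOR_RGB2HSV); g=h[...,2]
    m=((g>lo)&(g<hi)&(h[...,1]<45)).astype(np.uint8); m=cv2.morphologyEx(m,cv2.MORPH_OPEN,np.ones((3,3)))
    if box: z=np.zeros_like(m); x0,y0,x1,y1=box; z[y0:y1,x0:x1]=m[y0:y1,x0:x1]; m=z
    n,l,st,ce=cv2.connectedComponentsWithStats(m); out=[]
    for i in range(1,n):
        if not amin<st[i,4]<2500: continue
        ys,xs=np.where(l==i); P=onz(c,np.c_[xs,ys],zc)[:,:2]
        w,V=np.linalg.eigh(np.cov(P.T)); d=V[:,1]
        out.append((ce[i].round(1),st[i,4],P.mean(0).round(1),round(np.degrees(np.arctan2(d[1],d[0]))%180,1),(np.sqrt(12*w)).round(1)))
    return out
E
python3 - <<'E'
from h import *
for n,b in(("t7",(230,170,430,290)),("w7",(0,60,340,290))):
    c=pickle.load(open(n+".pkl","rb")); print(n)
    for f in fins(c,75 if n=="t7" else 72,amin=25,box=b): print(*f)
h=cv2.cvtColor(pickle.load(open("w7.pkl","rb"))["color"],cv2.COLOR_RGB2HSV)
for p in((274,262),(204,128),(255,225),(48,120)): print(p,h[p[1],p[0]])
E
```

```text
t7
[416.5 208.7] 209 [ 521.1 -209.4] 72.9 [29.8 37.6]
[236.5 243.3] 182 [453.4 183.3] 138.8 [30.3 52.7]
w7
[ 55.6 123. ] 1222 [546.8 -14.6] 46.0 [17.8 39. ]
[213.1 128.7] 353 [ 544.  -132.7] 119.3 [ 8.8 38.9]
[ 92.3 161.6] 81 [518.5 -37. ] 3.8 [ 2.9 16.8]
[148.  231.4] 287 [462.1 -73. ] 38.2 [11.2 38.2]
[277.6 257.6] 252 [ 439.7 -179.4] 117.2 [ 8.3 42.9]
(274, 262) [114   9 149]
(204, 128) [120   8 150]
(255, 225) [ 26  20 203]
(48, 120) [120   9  60]
```

Run:
```python
from h import *
c=pickle.load(open("w7.pkl","rb"))
for hi in(158,):
  for f in fins(c,78,hi=hi,amin=150,box=(0,60,340,290)): print(*f)
save(c,"w7c.png",(160,60,340,290),3.2)
```

```text
[200.7 122.4] 1406 [ 548.4 -125.4] 95.6 [28.7 39. ]
[ 54.4 127.2] 2016 [543.7 -16.9] 48.3 [21.9 54.7]
[283.5 212.8] 345 [ 479.8 -185.9] 25.2 [10.  42.1]
[266.  249.8] 1366 [ 448.4 -170.8] 33.7 [40.4 54.4]
[148.7 233.4] 342 [462.1 -76. ] 33.3 [12.4 39.5]
```

View pics/w7c.png

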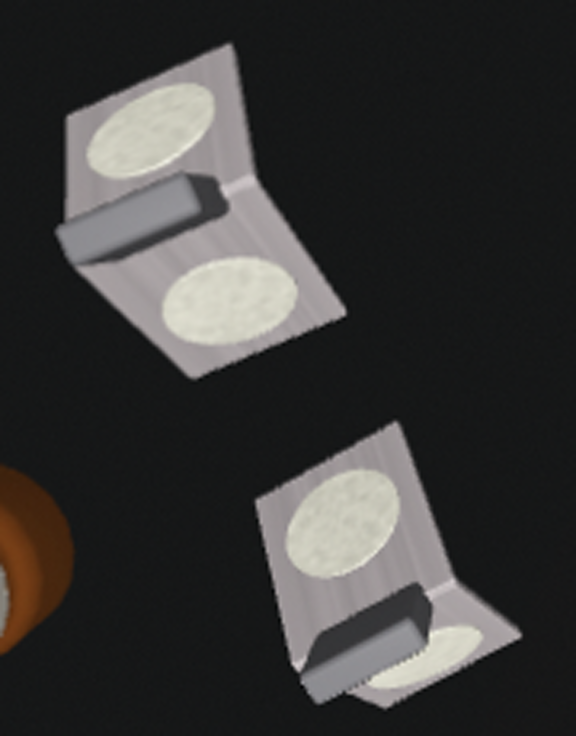

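```bash
cat >> h.py <<'E'
def quad(c,Q,z=88):
    P=onz(c,Q,z)[:,:2]; e=(P[1]+P[2]-P[0]-P[3])/2
    print("ctr",P.mean(0).round(1),"len",np.linalg.norm(e).round(1),"wid",np.linalg.norm((P[2]+P[3]-P[0]-P[1])/2).round(1),"yaw",(np.degrees(np.arctan2(e[1],e[0]))%180).round(1))
E
python3 - <<'E'
from h import *
c=pickle.load(open("w7.pkl","rb")); k=lambda L:np.array(L)/3.2+[160,60]
quad(c,k([(58,232),(185,175),(200,215),(75,262)])); quad(c,k([(302,670),(412,618),(430,650),(318,703)]))
p=c["s"]["position"];R=np.array(c["s"]["tcp_rot"]);print(p,R)
E
```

```text
ctr [ 543.9 -127.5] len 31.7 wid 8.1 yaw 111.3
ctr [ 437.7 -178.1] len 31.9 wid 9.7 yaw 116.6
[ 472.25398401 -211.7692198   257.6804827 ] [[ 0.99998854  0.00453434 -0.001538  ]
 [ 0.00453611 -0.99998905  0.0011511 ]
 [-0.00153276 -0.00115807 -0.99999815]]
```

Request:
drive_tool([
  [0.5, -0.23, -0.225, 0, 0, 0, -0.45],
  [0.5, -0.23, -0.225, 0, 0, 0, -0.45],
  [0.5, -0.23, -0.225, 0, 0, 0, -0.45],
  [0.5, -0.23, -0.225, 0, 0, 0, -0.45],
  [0.5, -0.23, -0.225, 0, 0, 0, -0.45],
  [0.5, -0.23, -0.225, 0, 0, 0, -0.45],
  [0.5, -0.23, -0.225, 0, 0, 0, -0.45],
  [0.5, -0.23, -0.225, 0, 0, 0, -0.45],
])

```text
time: 15.52
position: [437.0, -182.7, 258.2]
tcp_rot: [[0.156, 0.988, -0.001], [0.988, -0.156, -0.0], [-0.0, -0.001, -1.0]]
ft_force: [-0.0, 0.0, 0.3]
grip_width: 42.6
```

Request:
drive_tool([
  [0.5, 0, 0, 0.3, 0, 0, -0.198],
  [0.5, 0, 0, 0.5, 0, 0, -0.198],
  [0.5, 0, 0, 0.5, 0, 0, -0.198],
  [0.5, 0, 0, 0.5, 0, 0, -0.198],
  [0.5, 0, 0, 0.5, 0, 0, -0.198],
])

```text
time: 16.15
position: [437.1, -182.4, 183.2]
tcp_rot: [[-0.445, 0.896, -0.001], [0.896, 0.445, 0.0], [0.0, -0.001, -1.0]]
ft_force: [0.1, 0.3, -0.2]
grip_width: 42.5
```

Run:
```python
from h import *
c=cap("wrist"); s=c["s"]; print(s["time"],s["position"],np.round(s["tcp_rot"],3),np.round(s["q"],2)); pickle.dump(c,open("w8.pkl","wb"))
save(c,"w8.png")
```

```text
16.15 [ 437.11062944 -182.36680632  183.15653468] [[-0.445  0.896 -0.001]
 [ 0.896  0.445  0.   ]
 [ 0.    -0.001 -1.   ]] [ 0.56  0.25 -0.34  2.07  0.11  0.84  0.62]
```

View pics/w8.png

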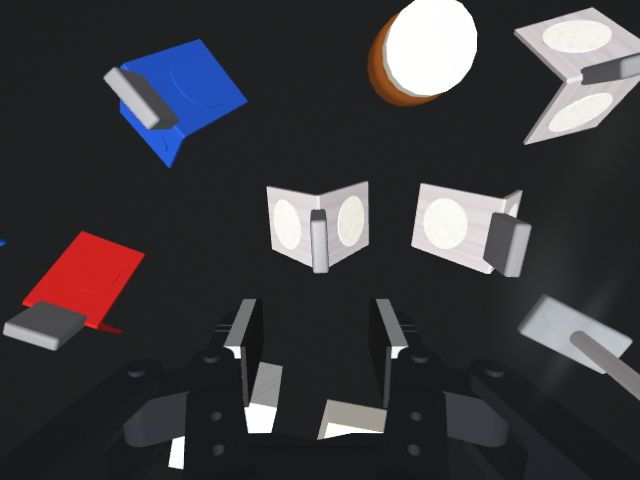

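Run:
```python
from h import *
c=pickle.load(open("w8.pkl","rb")); s=c["s"]
quad(c,[(313,272),(313,223),(326,223),(328,271)]); quad(c,[(530,222),(524,270),(515,277),(520,222)][::1])
P=np.r_[onz(c,[(320,247)],88)[0]]; print(P,(P-s["position"])@np.array(s["tcp_rot"]))
```

```text
ctr [ 437.6 -176.7] len 30.4 wid 8.4 yaw 117.7
ctr [ 545.2 -123.6] len 32.1 wid 5.7 yaw 119.5
[ 437.42928605 -176.30437458   88.        ] [ 5.25017854  3.05621183 95.15627098]
```

Request:
drive_tool([
  [0.5, 0.035, 0.02, 0.3, 0, 0, 0],
  [0.5, 0.035, 0.02, 0.55, 0, 0, 0],
  [0.5, 0.035, 0.02, 0.7, 0, 0, 0],
  [0.5, 0.035, 0.02, 0.7, 0, 0, 0],
  [0, 0.035, 0.02, 0.7, 0, 0, 0],
  [0, 0.035, 0.02, 0.7, 0, 0, 0],
  [0, 0.035, 0.02, 0.7, 0, 0, 0],
  [0, 0.035, 0.02, 0.7, 0, 0, 0],
], force=60)

```text
time: 17.2
position: [438.6, -175.0, 79.4]
tcp_rot: [[-0.448, 0.894, 0.001], [0.894, 0.448, -0.001], [-0.001, 0.001, -1.0]]
ft_force: [-0.4, -0.2, 5.7]
grip_width: 8.9
```

Request:
drive_tool([
  [0, 0, 0, -0.3, 0, 0, 0],
  [0, 0, 0, -0.6, 0, 0, 0],
  [0, 0, 0, -1, 0, 0, 0],
  [0, 0, 0, -1, 0, 0, 0],
])

```text
time: 17.7
position: [440.8, -175.3, 233.0]
tcp_rot: [[-0.448, 0.894, 0.009], [0.894, 0.448, -0.003], [-0.007, 0.006, -1.0]]
ft_force: [0.4, -0.3, -2.2]
grip_width: 8.6
```

Run:
```python
from h import *
c=cap("wrist"); s=c["s"]; print(s["time"],s["position"],s["grip_width"],s["ft_force"])
c=cap("top"); pickle.dump(c,open("t9.pkl","wb"))
for n in("w1","w5","w7","w2"):
    w=pickle.load(open(n+".pkl","rb")); print(n,(proj(w,[[690,217,110],[686,-174,110]])).round())
```

```text
17.7 [ 440.82213217 -175.28331873  233.03305722] 8.640408579886428 [ 0.41477569 -0.26309215 -2.23482044]
w1 [[-1165.  -309.]
 [ -137.  -208.]]
w5 [[-1156.    -5.]
 [  -61.    48.]]
w7 [[-535. -190.]
 [ 250. -139.]]
w2 [[ 561. -129.]
 [1410. -168.]]
```

Run:
```python
from h import *
c=pickle.load(open("top0.pkl","rb")); g=cv2.cvtColor(c["color"],cv2.COLOR_RGB2GRAY)
pts=[]
for u in range(230,385,5):
    col=g[120:145,u].astype(float); w=np.clip(col-col.min()-25,0,None); pts.append((u,120+(w*np.arange(25)).sum()/w.sum()))
P=onz(c,pts,110); f=np.polyfit(P[:,1],P[:,0],1); print("bar x=",f, np.std(P[:,0]-np.polyval(f,P[:,1])), "x at -98,-18,62,142:",np.polyval(f,[-98,-18,62,142]).round(1))
w=pickle.load(open("w5.pkl","rb")); print("w5 ends",onz(w,[(70,81),(10,67)],110))
```

```text
bar x= [8.86517070e-03 6.86344984e+02] 1.2522999528072665 x at -98,-18,62,142: [685.5 686.2 686.9 687.6]
w5 ends [[ 672.33613553 -231.99570252  110.        ]
 [ 678.20065068 -204.78437193  110.        ]]
```

Run:
```python
from h import *
w=pickle.load(open("w5.pkl","rb")); print(onz(w,[(68,81),(30,12),(85,13),(107,144),(54,143)],4))
w=pickle.load(open("w8.pkl","rb")); print("post",onz(w,[(578,338)],4),"plate",onz(w,[(543,296),(632,338),(605,373),(519,327)],4))
```

```text
[[ 683.14126993 -169.73337376    4.        ]
 [ 727.39535353 -152.37517733    4.        ]
 [ 727.42274479 -190.2431213     4.        ]
 [ 638.28042527 -190.82463571    4.        ]
 [ 638.76188665 -150.60304233    4.        ]]
post [[ 689.63200239 -173.69284877    4.        ]] plate [[ 639.01517247 -154.28647431    4.        ]
 [ 730.41501308 -152.88882084    4.        ]
 [ 732.40895963 -191.68984844    4.        ]
 [ 638.11766859 -187.72025595    4.        ]]
```

Request:
drive_tool([
  [0, -0.07, 0.4, 0, 0, 0, 0.15],
  [0, -0.133, 0.85, 0, 0, 0, 0.15],
  [0, -0.133, 0.85, 0, 0, 0, 0.15],
  [0, -0.133, 0.85, 0, 0, 0, 0.15],
])

```text
time: 18.3
position: [560.1, -134.5, 226.0]
tcp_rot: [[0.004, 1.0, -0.005], [1.0, -0.004, 0.001], [0.001, -0.005, -1.0]]
ft_force: [-0.8, 0.0, -1.8]
grip_width: 8.9
```

Request:
drive_tool([
  [0, 0.13, 0.4, 0, 0, 0, 0],
  [0, 0.25, 0.82, 0, 0, 0, 0],
  [0, 0.25, 0.82, 0, 0, 0, 0],
  [0, 0.25, 0.82, 0, 0, 0, 0],
  [0, 0.25, 0.82, 0, 0, 0, 0],
])

```text
time: 18.92
position: [682.6, -100.2, 228.2]
tcp_rot: [[0.008, 1.0, -0.002], [1.0, -0.008, -0.001], [-0.001, -0.002, -1.0]]
ft_force: [0.3, -0.8, -1.8]
grip_width: 8.5
```

Request:
drive_tool([
  [0, 0, 0.02, 0.25, 0, 0, 0],
  [0, 0, 0.02, 0.45, 0, 0, 0],
  [0, 0, 0.02, 0.53, 0, 0, 0],
  [0, 0, 0.02, 0.53, 0, 0, 0],
  [0, 0, 0.02, 0.53, 0, 0, 0],
])

```text
time: 19.55
position: [686.7, -99.2, 150.2]
tcp_rot: [[0.007, 1.0, -0.001], [1.0, -0.007, -0.001], [-0.001, -0.001, -1.0]]
ft_force: [-5.2, 0.2, -0.3]
grip_width: 8.9
```

Request:
drive_tool([
  [0, 0, 0, 0.02, 0, 0, 0],
  [0, 0, 0, 0.02, 0, 0, 0],
])

```text
time: 19.8
position: [686.9, -99.2, 149.9]
tcp_rot: [[0.007, 1.0, 0.0], [1.0, -0.007, -0.001], [-0.001, 0.0, -1.0]]
ft_force: [-11.5, -0.4, 15.1]
grip_width: 8.9
```

Request:
drive_tool([
  [0, 0, -0.02, -0.02, 0, 0, 0],
  [0, 0, -0.02, -0.02, 0, 0, 0],
  [0, 0, -0.02, 0.01, 0, 0, 0],
  [0, 0, -0.02, 0.01, 0, 0, 0],
])

```text
time: 20.3
position: [683.9, -98.7, 146.0]
tcp_rot: [[0.007, 1.0, -0.001], [1.0, -0.007, -0.0], [-0.0, -0.001, -1.0]]
ft_force: [-7.3, -0.2, 11.1]
grip_width: 9.2
```

Request:
drive_tool([
  [0, 0, 0, 0.015, 0, 0, 0],
  [0, 0, 0, 0.015, 0, 0, 0],
])

```text
time: 20.55
position: [684.0, -98.7, 145.9]
tcp_rot: [[0.007, 1.0, -0.0], [1.0, -0.007, -0.001], [-0.001, -0.0, -1.0]]
ft_force: [-13.4, 0.3, 23.3]
grip_width: 8.8
```

Request:
drive_tool([
  [0.5, 0, 0, -0.015, 0, 0, 0],
  [0.5, 0, 0, -0.015, 0, 0, 0],
  [0.5, 0, 0, -0.015, 0, 0, 0],
  [0.5, 0, 0, -0.015, 0, 0, 0],
  [0.5, 0, 0, -0.25, 0, 0, 0],
  [0.5, 0, 0, -0.5, 0, 0, 0],
  [0.5, 0, 0, -0.75, 0, 0, 0],
  [0.5, 0, 0, -0.75, 0, 0, 0],
])

```text
time: 21.55
position: [686.2, -98.6, 258.7]
tcp_rot: [[0.007, 1.0, 0.007], [1.0, -0.007, -0.0], [-0.0, 0.007, -1.0]]
ft_force: [0.3, -0.5, -1.1]
grip_width: 43.0
```

Request:
drive_tool([
  [0.5, -0.1, -0.4, 0, 0, 0, -0.14],
  [0.5, -0.18, -0.93, 0, 0, 0, -0.14],
  [0.5, -0.18, -0.93, 0, 0, 0, -0.14],
  [0.5, -0.18, -0.93, 0, 0, 0, -0.14],
  [0.5, -0.18, -0.93, 0, 0, 0, -0.14],
])

```text
time: 22.18
position: [545.4, -124.5, 254.6]
tcp_rot: [[-0.419, 0.908, 0.0], [0.908, 0.419, 0.0], [0.0, 0.001, -1.0]]
ft_force: [0.3, 0.0, 0.9]
grip_width: 42.7
```

Run:
```python
from h import *
c=cap("wrist"); s=c["s"]; print(s["time"],s["position"],np.round(s["tcp_rot"],3)); pickle.dump(c,open("w10.pkl","wb"))
t=cap("top"); S=cap("scene")
save(t,"t10.png",(200,110,430,300),1.5)
a=c["color"][100:420,120:640][:,:,::-1]; b=cv2.resize(t["color"][110:290,200:430][:,:,::-1],(400,313)); d=cv2.resize(S["color"][220:380,140:400][:,:,::-1],(400,246))
can=np.zeros((580,800,3),np.uint8); can[:320,:520]=a; can[320:566,:400]=d; can[:313//1][:0]; can[320:320+246,400:]=b[40:286]
cv2.imwrite("pics/m10.png",can)
```

```text
22.175 [ 545.41361149 -124.46522363  254.62209793] [[-0.419  0.908  0.   ]
 [ 0.908  0.419  0.   ]
 [ 0.     0.001 -1.   ]]
```

View pics/m10.png

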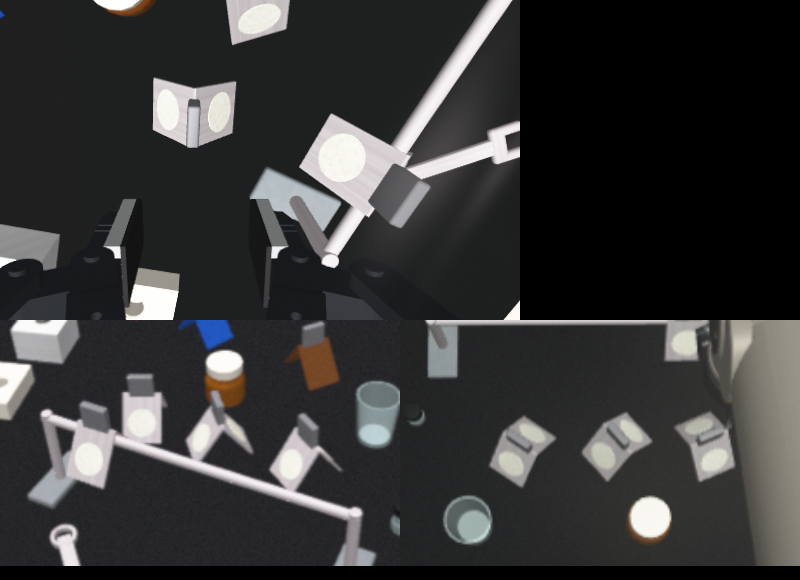

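Run:
```python
from h import *
c=pickle.load(open("w10.pkl","rb")); s=c["s"]
quad(c,[(308,247),(308,207),(319,207),(319,247)])
P=onz(c,[(313.5,227)],88)[0]; print((P-s["position"])@np.array(s["tcp_rot"]))
t=pickle.load(open("top0.pkl","rb")); k=lambda x,y:[(x-400)/1.739+200,(y-280)/1.739+110]
for a,b in(((610,425),(630,447)),((507,431),(532,449))):
    P=onz(t,[k(*a),k(*b)],82); d=P[0]-P[1]; print(P.mean(0).round(1),np.linalg.norm(d).round(1),np.degrees(np.arctan2(d[1],d[0])).round(1))
```

```text
ctr [ 544.8 -126. ] len 32.1 wid 8.6 yaw 114.7
[ -0.96055386  -1.25159699 166.62120223]
[543.6 -13.3  82. ] 37.4 40.4
[541.2 112.   82. ] 38.8 52.7
```

Request:
drive_tool([
  [0.5, -0.006, -0.008, 0.4, 0, 0, 0],
  [0.5, -0.006, -0.008, 0.8, 0, 0, 0],
  [0.5, -0.006, -0.008, 1, 0, 0, 0],
  [0.5, -0.006, -0.008, 1, 0, 0, 0],
], force=60)

```text
time: 22.82
position: [542.6, -125.3, 102.4]
tcp_rot: [[-0.42, 0.907, -0.005], [0.907, 0.42, 0.001], [0.003, -0.004, -1.0]]
ft_force: [-0.4, -0.3, 0.5]
grip_width: 42.6
```

Request:
drive_tool([
  [0.5, 0, 0, 0.17, 0, 0, 0],
  [0.5, 0, 0, 0.17, 0, 0, 0],
  [0, 0, 0, 0.17, 0, 0, 0],
  [0, 0, 0, 0.17, 0, 0, 0],
  [0, 0, 0, 0.17, 0, 0, 0],
  [0, 0, 0, 0.17, 0, 0, 0],
])

```text
time: 23.58
position: [544.9, -126.3, 80.8]
tcp_rot: [[-0.42, 0.908, 0.002], [0.908, 0.42, -0.001], [-0.002, 0.002, -1.0]]
ft_force: [-1.8, -0.6, 7.5]
grip_width: 9.0
```

Request:
drive_tool([
  [0, 0, 0, -0.3, 0, 0, 0],
  [0, 0, 0, -0.6, 0, 0, 0],
  [0, 0, 0, -1, 0, 0, 0],
  [0, 0, 0, -1, 0, 0, 0],
])

```text
time: 24.08
position: [546.8, -126.2, 234.5]
tcp_rot: [[-0.42, 0.908, 0.009], [0.908, 0.42, -0.002], [-0.006, 0.008, -1.0]]
ft_force: [-0.6, -0.4, -1.8]
grip_width: 8.6
```

Request:
drive_tool([
  [0, 0.07, 0.3, 0, 0, 0, 0.14],
  [0, 0.133, 0.57, 0, 0, 0, 0.14],
  [0, 0.133, 0.57, 0, 0, 0, 0.14],
  [0, 0.133, 0.57, 0, 0, 0, 0.14],
])

```text
time: 24.58
position: [612.3, -71.7, 227.8]
tcp_rot: [[0.005, 1.0, -0.003], [1.0, -0.005, -0.0], [-0.0, -0.003, -1.0]]
ft_force: [-0.7, 0.5, -2.5]
grip_width: 8.7
```

Request:
drive_tool([
  [0, 0.2, 0.25, 0, 0, 0, 0],
  [0, 0.36, 0.46, 0, 0, 0, 0],
  [0, 0.36, 0.46, 0, 0, 0, 0],
  [0, 0.36, 0.46, 0, 0, 0, 0],
  [0, 0.36, 0.46, 0, 0, 0, 0],
])

```text
time: 25.2
position: [681.5, -20.4, 229.1]
tcp_rot: [[0.008, 1.0, -0.001], [1.0, -0.008, -0.001], [-0.001, -0.001, -1.0]]
ft_force: [0.4, -0.2, -2.3]
grip_width: 8.7
```

Request:
drive_tool([
  [0, 0, 0.007, 0.25, 0, 0, 0],
  [0, 0, 0.007, 0.45, 0, 0, 0],
  [0, 0, 0.007, 0.54, 0, 0, 0],
  [0, 0, 0.007, 0.54, 0, 0, 0],
  [0, 0, 0.007, 0.54, 0, 0, 0],
])

```text
time: 25.82
position: [683.7, -18.9, 149.4]
tcp_rot: [[0.007, 1.0, 0.001], [1.0, -0.007, -0.0], [-0.0, 0.001, -1.0]]
ft_force: [1.7, -0.8, -1.1]
grip_width: 9.0
```

Request:
drive_tool([
  [0, 0, 0, 0.015, 0, 0, 0],
  [0, 0, 0, 0.015, 0, 0, 0],
])

```text
time: 26.08
position: [684.7, -18.6, 147.6]
tcp_rot: [[0.007, 1.0, 0.003], [1.0, -0.007, 0.0], [0.0, 0.003, -1.0]]
ft_force: [3.5, -0.3, 4.2]
grip_width: 8.6
```

Request:
drive_tool([
  [0.5, 0, 0, 0.003, 0, 0, 0],
  [0.5, 0, 0, 0.003, 0, 0, 0],
  [0.5, 0, 0, 0.003, 0, 0, 0],
  [0.5, 0, 0, 0.003, 0, 0, 0],
  [0.5, 0, 0, -0.25, 0, 0, 0],
  [0.5, 0, 0, -0.5, 0, 0, 0],
  [0.5, 0, 0, -0.75, 0, 0, 0],
  [0.5, 0, 0, -0.75, 0, 0, 0],
])

```text
time: 27.08
position: [685.3, -18.2, 262.6]
tcp_rot: [[0.007, 1.0, 0.007], [1.0, -0.007, 0.0], [0.0, 0.007, -1.0]]
ft_force: [0.0, -0.3, -0.4]
grip_width: 42.8
```

Request:
drive_tool([
  [0.5, 0.033, -0.4, 0, 0, 0, 0.26],
  [0.5, 0.033, -0.94, 0, 0, 0, 0.26],
  [0.5, 0.033, -0.94, 0, 0, 0, 0.26],
  [0.5, 0.033, -0.94, 0, 0, 0, 0.26],
  [0.5, 0.033, -0.94, 0, 0, 0, 0.26],
  [0.5, 0.033, -0.94, 0, 0, 0, 0.26],
  [0.5, 0.033, -0.94, 0, 0, 0, 0.26],
])

```text
time: 27.95
position: [542.2, -12.6, 258.1]
tcp_rot: [[0.732, 0.681, -0.001], [0.681, -0.732, -0.0], [-0.001, -0.001, -1.0]]
ft_force: [0.8, -0.4, -0.6]
grip_width: 42.5
```

Run:
```python
from h import *
c=cap("wrist"); s=c["s"]; print(s["time"],s["position"],np.round(s["tcp_rot"],3)); pickle.dump(c,open("w11.pkl","wb"))
h=cv2.cvtColor(c["color"],cv2.COLOR_RGB2HSV)[...,2]
e=proj(c,[[543.6,-13.3,88],[541,112,88],[684,-98,154],[684,-18,154]]); print("expected fin px B,A, seated D,C",e.round())
u,v=e[0].round().astype(int)
for y in range(v-45,v+45,3): print(y,''.join(chr(48+x//8) for x in h[y,u-50:u+50:2]))
```

```text
27.95 [542.22931215 -12.64742648 258.11614554] [[ 0.732  0.681 -0.001]
 [ 0.681 -0.732 -0.   ]
 [-0.001 -0.001 -1.   ]]
expected fin px B,A, seated D,C [[317. 224.]
 [187. 112.]
 [589. 177.]
 [501.  76.]]
179 44444HHHIIIIIIIIIIIIGD?:65456;=AEGKKKKKKKKKKKK9444
182 44444HHHHHIJIIIIIIIIIIIIINMLLKKKKKKKKKKKKKKKKK7444
185 44444IIIINNNNNJHHIIIIIIIINMKKKKKKKKKKKKNMKJJJJ6444
188 44444IIJMNNNNNNMIHHHHHIIINMKKKKKKKJJLOOOOOLKKK5444
191 44444IJKMNMNNNNNMIIIIIIGCLJHKKKKKKKNOOOOOOOLLL4444
194 44444HHMMNNNNNNNNJJJJJI9::9:=LLLLLNOOOOOOONLLK4444
197 44444IINNNNNNNNNNNJIIIF:::::9LLLLLOOOOOOONNMKF4444
200 44444IINMNNNNNNNNOIIIJEFIIJIELLLKNOOOOOOOOONKA4444
203 44444IJNNNNNNNNNMOIHHIAGJKLLEKKKKOOOOOOOONONK<4444
206 44444HINMMMNMNNNMNJIIIAHJKLLDKKKKONOOOOOOOOML84444
209 44444IILMNMNNNNNNOJIII?IJKLLCLKKKNOOOOOONNOKK74444
212 44444HIIMNMNNNMNNOJJJJ@IJKLLALLLLOOONOONOONKK64444
215 44444IIIKNNNNNNNNLIIJJ?IKKLKBLLLKOONNOONONKKK54444
218 44444HIIILNNMNNNNIIIII@JKKKK@KKKKOOOOOOOOLKKK44444
221 44444IIIIIKNNNNMIIIIIIAJKKKJCKKKKKOOONOOMKKKK44444
224 444448HIIIIIIIIIIIIIIIBJKKKICKKKKKKMOOMKKKKKF44444
227 444444444BIJIIIIIIIJJICJKKKHFKLLLKKKKKKLKLK@544444
230 444444444444BHJIIIIIIICJKKKHGKKKKKKLLLK?5444444444
233 4444444444444448HJIIIIDJJKKGKKKLLLK@44444444444444
236 4444444444444444444BIJDJJJKGKLK@444444444444444444
239 44444444444444444444449FGFEI4444444444444444444444
242 44444444444444444444444444444444444444444444444444
245 44444444444444444444444444444444444444444444444444
248 44444444444444444444444444444444444444444444444444
251 44444444444444444444444444444444444444444444444444
254 44444444444444444444444444444444444444444444444444
257 44444444444444444444444444444444444444444444444444
260 44444444444444444444444444444444444444444444444444
263 44444444444444444444444444444444444444444444444444
266 44444444444444444444444444444444444444444444444444
```

Run:
```python
from h import *
c=pickle.load(open("w11.pkl","rb")); s=c["s"]
quad(c,[(311.5,239),(311.5,199),(323.5,199),(322.5,239)])
P=onz(c,[(317.3,219)],88)[0]; print(P,(P-s["position"])@np.array(s["tcp_rot"]))
```

```text
ctr [546.7 -10.6] len 32.1 wid 9.0 yaw 42.3
[546.88401623 -10.41128635  88.        ] [  5.0529433    1.63824539 170.11159126]
```

Request:
drive_tool([
  [0.5, 0.034, 0.011, 0.4, 0, 0, 0],
  [0.5, 0.034, 0.011, 0.8, 0, 0, 0],
  [0.5, 0.034, 0.011, 1, 0, 0, 0],
  [0.5, 0.034, 0.011, 1, 0, 0, 0],
], force=60)

```text
time: 28.5
position: [545.5, -10.5, 106.4]
tcp_rot: [[0.733, 0.68, -0.005], [0.68, -0.733, -0.0], [-0.004, -0.004, -1.0]]
ft_force: [-0.3, -0.3, 0.5]
grip_width: 43.0
```

Request:
drive_tool([
  [0.5, 0, 0, 0.19, 0, 0, 0],
  [0.5, 0, 0, 0.19, 0, 0, 0],
  [0, 0, 0, 0.19, 0, 0, 0],
  [0, 0, 0, 0.19, 0, 0, 0],
  [0, 0, 0, 0.19, 0, 0, 0],
  [0, 0, 0, 0.19, 0, 0, 0],
])

```text
time: 29.25
position: [548.3, -10.2, 81.4]
tcp_rot: [[0.733, 0.68, 0.002], [0.68, -0.733, 0.0], [0.002, 0.001, -1.0]]
ft_force: [-1.9, -0.4, 6.7]
grip_width: 8.6
```

Request:
drive_tool([
  [0, 0, 0, -0.3, 0, 0, 0],
  [0, 0, 0, -0.6, 0, 0, 0],
  [0, 0, 0, -1, 0, 0, 0],
  [0, 0, 0, -1, 0, 0, 0],
])

```text
time: 29.75
position: [550.3, -10.2, 235.2]
tcp_rot: [[0.734, 0.68, 0.01], [0.68, -0.734, 0.0], [0.007, 0.006, -1.0]]
ft_force: [0.0, 0.2, -1.3]
grip_width: 8.6
```

Request:
drive_tool([
  [0, 0.21, -0.13, -0.1, 0, 0, -0.06],
  [0, 0.424, -0.26, -0.1, 0, 0, -0.12],
  [0, 0.424, -0.26, -0.1, 0, 0, -0.18],
  [0, 0.6, -0.1, -0.1, 0, 0, -0.259],
  [0, 0.8, 0.1, -0.1, 0, 0, -0.259],
  [0, 0.989, 0.262, -0.1, 0, 0, -0.259],
  [0, 0.989, 0.262, -0.1, 0, 0, -0.259],
  [0, 0.989, 0.262, -0.1, 0, 0, -0.259],
])

```text
time: 30.75
position: [681.6, 61.7, 243.6]
tcp_rot: [[0.009, 1.0, -0.003], [1.0, -0.009, -0.0], [-0.0, -0.003, -1.0]]
ft_force: [0.1, 0.0, -1.8]
grip_width: 9.0
```

Request:
drive_tool([
  [0, 0, 0.01, 0.25, 0, 0, 0],
  [0, 0, 0.01, 0.5, 0, 0, 0],
  [0, 0, 0.01, 0.63, 0, 0, 0],
  [0, 0, 0.01, 0.63, 0, 0, 0],
  [0, 0, 0.01, 0.63, 0, 0, 0],
])

```text
time: 31.38
position: [684.1, 61.7, 151.3]
tcp_rot: [[0.01, 1.0, 0.0], [1.0, -0.01, -0.0], [-0.0, 0.0, -1.0]]
ft_force: [-0.2, -0.1, -1.5]
grip_width: 8.7
```

Request:
drive_tool([
  [0, 0, 0, 0.015, 0, 0, 0],
  [0, 0, 0, 0.015, 0, 0, 0],
])

```text
time: 31.62
position: [685.2, 61.8, 149.4]
tcp_rot: [[0.01, 1.0, 0.002], [1.0, -0.01, 0.0], [0.0, 0.002, -1.0]]
ft_force: [1.5, 0.5, 1.9]
grip_width: 8.6
```

Request:
drive_tool([
  [0, 0, 0, 0.015, 0, 0, 0],
  [0, 0, 0, 0.015, 0, 0, 0],
])

```text
time: 31.88
position: [686.0, 61.8, 148.0]
tcp_rot: [[0.01, 1.0, 0.004], [1.0, -0.01, 0.001], [0.001, 0.004, -1.0]]
ft_force: [1.5, -0.2, 9.0]
grip_width: 9.0
```

Request:
drive_tool([
  [0.5, 0, 0, 0, 0, 0, 0],
  [0.5, 0, 0, 0, 0, 0, 0],
  [0.5, 0, 0, 0, 0, 0, 0],
  [0.5, 0, 0, 0, 0, 0, 0],
  [0.5, 0, 0, -0.25, 0, 0, 0],
  [0.5, 0, 0, -0.5, 0, 0, 0],
  [0.5, 0, 0, -0.75, 0, 0, 0],
  [0.5, 0, 0, -0.75, 0, 0, 0],
])

```text
time: 32.88
position: [686.1, 62.2, 262.5]
tcp_rot: [[0.01, 1.0, 0.006], [1.0, -0.01, 0.001], [0.001, 0.006, -1.0]]
ft_force: [-0.1, 0.1, 1.0]
grip_width: 42.8
```

Request:
drive_tool([
  [0.5, 0.2, -0.4, 0, 0, 0, 0.21],
  [0.5, 0.333, -0.96, 0, 0, 0, 0.21],
  [0.5, 0.333, -0.96, 0, 0, 0, 0.21],
  [0.5, 0.333, -0.96, 0, 0, 0, 0.21],
  [0.5, 0.333, -0.96, 0, 0, 0, 0.21],
  [0.5, 0.333, -0.96, 0, 0, 0, 0.21],
  [0.5, 0.333, -0.96, 0, 0, 0, 0.21],
])

```text
time: 33.75
position: [541.1, 112.7, 258.3]
tcp_rot: [[0.62, 0.785, -0.001], [0.785, -0.62, 0.0], [-0.0, -0.0, -1.0]]
ft_force: [0.0, -1.3, -0.1]
grip_width: 42.6
```

Run:
```python
from h import *
c=cap("wrist"); s=c["s"]; print(s["time"],s["position"],np.round(s["tcp_rot"],3)); pickle.dump(c,open("w12.pkl","wb"))
h=cv2.cvtColor(c["color"],cv2.COLOR_RGB2HSV)[...,2]
e=proj(c,[[541,112,88]]); print(e)
u,v=e[0].round().astype(int)
for y in range(v-45,v+36,3): print(y,u-50,''.join(chr(48+x//8) for x in h[y,u-50:u+50:2]))
```

```text
33.75 [541.09057165 112.72686898 258.2584854 ] [[ 0.62   0.785 -0.001]
 [ 0.785 -0.62   0.   ]
 [-0.    -0.    -1.   ]]
[[315.73636523 225.86372759]]
181 266 4444JJJJJJJIEA>:8754444444446:>GLLLLLLLKKKKKK94444
184 266 4444EJJJJJJJJJJKKKKKIGEABFHLLLLLLLLLKKKKKKKKK<4444
187 266 4444?JJJJJJJJJJJJJJKJJKKNLLLLLLLKLKKKOOOOLKKL=4444
190 266 44449JJJJONOOKJJJJJJJKKKNLLLLKKKKKKNOOOOOOMLL=4444
193 266 44444KKKNNNOONNJJJJJJJJJNMKKKKKKKLNOOOOOOOOLLB4444
196 266 44444KKMNNNOONONKKKKKJ;::::ALLLLLMOOOOOOOOOLKA4444
199 266 44444JJNNNNOONNNNKKKKK::::::LLLLLOOOOOOOOOONLB4444
202 266 44444JJNNNNNNONONKKKKK<@@AB>LLLLLOOOOOOOOOONKC4444
205 266 44444IJNNNNNNNOOONJJJGHLLLMGKKKKKOOOOOOOOOOOLG4444
208 266 44444?KNNNNNOONONOJJJJGLLLMGJKKLLOOOOOOOOOOMKF4444
211 266 44444>KMNNNONNNNNOKKKKFLLLLHLLLLLOOOOOOOOOOLLH4444
214 266 444444KJNNNNNNNNNOKKKJEKLLLIKLLLLOOOOOOOOOOKKK4444
217 266 444444JJMNNNNONNNOLKKKEKLLLIHLLLLOOOOOOOOOMKKL4444
220 266 444444JJJNNNNNNNOOJJKKDKLLLJCLKKKLOOOOOOONLLKK4444
223 266 444444JJKKNONNNOOMKKKJBKLLLJCLLLLKKOOOOOMKKLLL5444
226 266 444444JKJJJMNNONMJJJJKCKLLLKBLKKKKKLLMKKLLLLK@4444
229 266 444444DKKKKJJJJKKKKJJJ@JLLLLAKKLLLLLLLLLLJ?4444444
232 266 444444444CIKKKKKJJJJKKCIKLLLCLLLLLLLLLJ54444444444
235 266 4444444444444>IKKKKKKKFHLLLLEKLLLLLJ54444444444444
238 266 444444444444444449IKKKKGKKLLFLLK@54444444444444444
241 266 4444444444444444444449IFKKKKF@44444444444444444444
244 266 4444444444444444444444444:444444444444444444444444
247 266 44444444444444444444444444444444444444444444444444
250 266 44444444444444444444444444444444444444444444444444
253 266 44444444444444444444444444444444444444444444444444
256 266 44444444444444444444444444444444444444444444444444
259 266 44444444444444444444444444444444444444444444444444
```

Request:
drive_tool([
  [0.5, 0.017, 0.009, 0.4, 0, 0, 0],
  [0.5, 0.017, 0.009, 0.8, 0, 0, 0],
  [0.5, 0.017, 0.009, 1, 0, 0, 0],
  [0.5, 0.017, 0.009, 1, 0, 0, 0],
], force=60)

```text
time: 34.3
position: [541.9, 113.5, 106.3]
tcp_rot: [[0.62, 0.784, -0.005], [0.784, -0.62, -0.001], [-0.004, -0.003, -1.0]]
ft_force: [1.2, 0.6, 0.4]
grip_width: 42.7
```

Request:
drive_tool([
  [0.5, 0, 0, 0.19, 0, 0, 0],
  [0.5, 0, 0, 0.19, 0, 0, 0],
  [0, 0, 0, 0.19, 0, 0, 0],
  [0, 0, 0, 0.19, 0, 0, 0],
  [0, 0, 0, 0.19, 0, 0, 0],
  [0, 0, 0, 0.19, 0, 0, 0],
])

```text
time: 35.05
position: [544.5, 114.5, 81.5]
tcp_rot: [[0.62, 0.784, 0.002], [0.784, -0.62, 0.001], [0.002, 0.001, -1.0]]
ft_force: [-0.4, -0.8, 6.4]
grip_width: 8.7
```

Request:
drive_tool([
  [0, 0, 0, -0.3, 0, 0, 0],
  [0, 0, 0, -0.6, 0, 0, 0],
  [0, 0, 0, -1, 0, 0, 0],
  [0, 0, 0, -1, 0, 0, 0],
])

```text
time: 35.55
position: [546.2, 115.0, 235.2]
tcp_rot: [[0.621, 0.784, 0.009], [0.784, -0.621, 0.002], [0.007, 0.006, -1.0]]
ft_force: [0.2, -0.2, -2.8]
grip_width: 8.7
```

Request:
drive_tool([
  [0, 0.24, -0.02, -0.1, 0, 0, -0.06],
  [0, 0.24, -0.02, -0.1, 0, 0, -0.12],
  [0, 0.24, -0.02, -0.1, 0, 0, -0.18],
  [0, 0.4, 0.2, -0.1, 0, 0, -0.21],
  [0, 0.55, 0.4, -0.1, 0, 0, -0.21],
  [0, 0.718, 0.613, -0.1, 0, 0, -0.21],
  [0, 0.718, 0.613, -0.1, 0, 0, -0.21],
  [0, 0.718, 0.613, -0.1, 0, 0, -0.21],
])

```text
time: 36.55
position: [681.2, 141.6, 243.5]
tcp_rot: [[0.009, 1.0, -0.003], [1.0, -0.009, -0.0], [-0.001, -0.003, -1.0]]
ft_force: [0.3, 0.4, -2.2]
grip_width: 8.6
```

Request:
drive_tool([
  [0, 0, 0.01, 0.25, 0, 0, 0],
  [0, 0, 0.01, 0.5, 0, 0, 0],
  [0, 0, 0.01, 0.63, 0, 0, 0],
  [0, 0, 0.01, 0.63, 0, 0, 0],
  [0, 0, 0.01, 0.63, 0, 0, 0],
])

```text
time: 37.17
position: [684.7, 141.6, 151.7]
tcp_rot: [[0.01, 1.0, 0.003], [1.0, -0.01, 0.0], [0.0, 0.003, -1.0]]
ft_force: [4.5, -0.5, -2.3]
grip_width: 8.9
```

Request:
drive_tool([
  [0, 0, 0, 0.015, 0, 0, 0],
  [0, 0, 0, 0.015, 0, 0, 0],
])

```text
time: 37.42
position: [685.5, 141.8, 150.2]
tcp_rot: [[0.01, 1.0, 0.004], [1.0, -0.01, 0.001], [0.001, 0.004, -1.0]]
ft_force: [4.4, -0.2, 4.8]
grip_width: 8.8
```

Request:
drive_tool([
  [0, 0, 0.01, 0, 0, 0, 0],
  [0, 0, 0.01, 0.018, 0, 0, 0],
  [0, 0, 0.01, 0.018, 0, 0, 0],
])

```text
time: 37.8
position: [687.0, 141.9, 148.1]
tcp_rot: [[0.01, 1.0, 0.004], [1.0, -0.01, 0.001], [0.001, 0.004, -1.0]]
ft_force: [3.2, -1.2, 13.0]
grip_width: 8.9
```

Request:
drive_tool([
  [0.5, 0, 0, 0, 0, 0, 0],
  [0.5, 0, 0, 0, 0, 0, 0],
  [0.5, 0, 0, 0, 0, 0, 0],
  [0.5, 0, 0, 0, 0, 0, 0],
  [0.5, 0, 0, -0.25, 0, 0, 0],
  [0.5, 0, 0, -0.5, 0, 0, 0],
  [0.5, 0, 0, -0.75, 0, 0, 0],
  [0.5, 0, 0, -0.75, 0, 0, 0],
])

```text
time: 38.8
position: [687.0, 142.3, 262.1]
tcp_rot: [[0.01, 1.0, 0.006], [1.0, -0.01, 0.002], [0.002, 0.006, -1.0]]
ft_force: [0.7, 0.7, -0.4]
grip_width: 42.6
```

Request:
drive_tool([
  [0, 0.25, -0.5, 0, 0, 0, 0.059],
  [0, 0.5, -0.95, 0, 0, 0, 0.12],
  [0, 0.5, -0.95, 0, 0, 0, 0.18],
  [0, 0.5, -0.95, 0, 0, 0, 0.24],
  [0, 0.5, -0.95, 0, 0, 0, 0.3],
  [0, 0.5, -0.95, 0, 0, 0, 0.36],
  [0, 0.5, -0.95, 0, 0, 0, 0.42],
  [0, 0.5, -0.95, 0, 0, 0, 0.45],
])

```text
time: 39.8
position: [543.0, 217.6, 257.0]
tcp_rot: [[0.99, 0.143, -0.002], [0.143, -0.99, -0.001], [-0.002, 0.001, -1.0]]
ft_force: [-0.4, 0.9, -1.2]
grip_width: -0.1
```

Run:
```python
from h import *
w=cap("wrist"); s=w["s"]; print(s["time"],s["position"],np.round(s["tcp_rot"],3))
t=cap("top"); S=cap("scene"); pickle.dump((w,t,S),open("m13.pkl","wb"))
b=cv2.resize(t["color"][110:290,200:420][:,:,::-1],(440,360)); d=cv2.resize(S["color"][190:370,130:400][:,:,::-1],(540,360))
can=np.zeros((600,800,3),np.uint8); can[:330,:396]=cv2.resize(b,(396,330)); can[:270,396:]=cv2.resize(d,(404,270)); can[330:,:360]=cv2.resize(w["color"][:,:,::-1],(360,270))
# seated frames' fin-top check in scene: predicted
can[330:,380:]=cv2.resize(S["color"][240:350,150:330][:,:,::-1],(420,270))
cv2.imwrite("pics/m13.png",can)
```

```text
39.8 [543.01330885 217.55817765 257.02574613] [[ 0.99   0.143 -0.002]
 [ 0.143 -0.99  -0.001]
 [-0.002  0.001 -1.   ]]
```

View pics/m13.png

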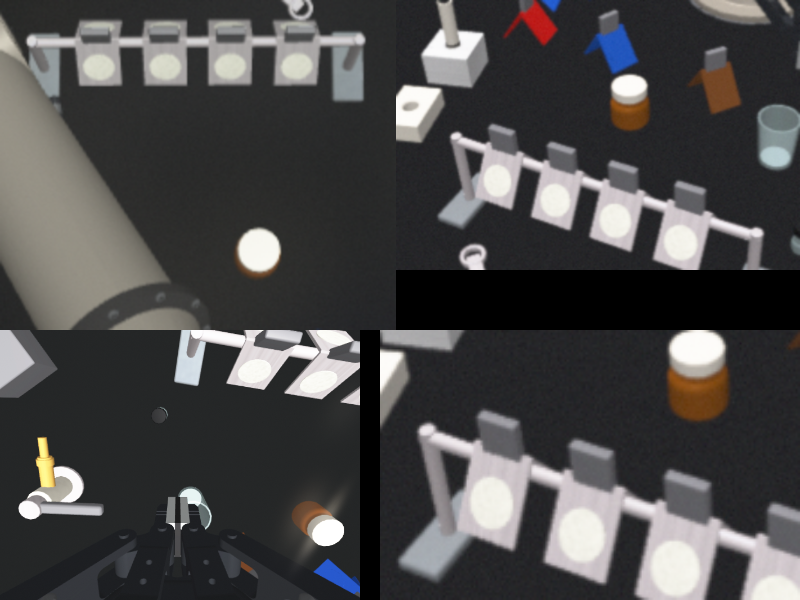

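All four frames hang astride the bar, and no white frames are left on the bench. The tube sits in the port at its ring mark and the lever is still shut. Next I open the lever.

Request:
drive_tool([
  [0, -0.4, -0.4, 0, 0, 0, 0.0456],
  [0, -0.769, -0.906, 0, 0, 0, 0.0456],
  [0, -0.769, -0.906, 0, 0, 0, 0.0456],
  [0, -0.769, -0.906, 0, 0, 0, 0.0456],
  [0, -0.769, -0.906, 0, 0, 0, 0.0456],
  [0, -0.769, -0.906, 0, 0, 0, 0.0456],
])

```text
time: 40.7
position: [410.8, 334.1, 257.9]
tcp_rot: [[1.0, 0.002, -0.0], [0.002, -1.0, -0.001], [-0.0, 0.001, -1.0]]
ft_force: [1.3, -0.2, -0.1]
grip_width: 0.0
```

Request:
drive_tool([
  [0, 0, 0, 0.4, 0, 0, 0],
  [0, 0, 0, 0.8, 0, 0, 0],
  [0, 0, 0, 1, 0, 0, 0],
  [0, 0, 0, 1, 0, 0, 0],
])

```text
time: 41.2
position: [409.2, 333.1, 106.0]
tcp_rot: [[1.0, 0.003, -0.004], [0.003, -1.0, -0.004], [-0.004, 0.004, -1.0]]
ft_force: [0.7, 0.7, 0.6]
grip_width: -0.1
```

Request:
drive_tool([
  [0, 0, 0, 0.08, 0, 0, 0],
  [0, 0, 0, 0.08, 0, 0, 0],
])

```text
time: 41.45
position: [410.2, 335.4, 96.7]
tcp_rot: [[1.0, 0.004, 0.001], [0.004, -1.0, 0.0], [0.001, -0.0, -1.0]]
ft_force: [-0.8, 0.1, -0.2]
grip_width: 0.4
```

Request:
drive_tool([
  [0, 0.1, 0, 0, 0, 0, 0],
  [0, 0.2, 0, 0, 0, 0, 0],
  [0, 0.29, -0.008, 0, 0, 0, 0],
  [0, 0.38, -0.03, 0, 0, 0, 0],
  [0, 0.459, -0.069, 0, 0, 0, 0],
  [0, 0.53, -0.125, 0, 0, 0, 0],
  [0, 0.597, -0.185, 0, 0, 0, 0],
  [0, 0.64, -0.25, 0, 0, 0, 0],
])

```text
time: 42.45
position: [506.2, 373.7, 96.1]
tcp_rot: [[1.0, 0.004, 0.0], [0.004, -1.0, -0.0], [0.0, 0.0, -1.0]]
ft_force: [-1.5, -2.1, 0.1]
grip_width: -0.1
```

Request:
drive_tool([
  [0, 0.04, -0.06, 0, 0, 0, 0],
  [0, 0.05, -0.09, 0, 0, 0, 0],
  [0, 0.05, -0.09, 0, 0, 0, 0],
])

```text
time: 42.82
position: [513.2, 387.5, 96.4]
tcp_rot: [[1.0, 0.005, 0.001], [0.005, -1.0, 0.001], [0.001, -0.001, -1.0]]
ft_force: [0.4, 0.2, -1.0]
grip_width: -0.4
```

Request:
drive_tool([
  [0, 0.01, -0.04, 0, 0, 0, 0],
  [0, 0.01, -0.04, 0, 0, 0, 0],
])

```text
time: 43.08
position: [514.5, 393.3, 96.4]
tcp_rot: [[1.0, 0.004, 0.001], [0.004, -1.0, 0.001], [0.001, -0.001, -1.0]]
ft_force: [0.2, 0.0, 0.7]
grip_width: 0.1
```

Request:
drive_tool([
  [0, 0, -0.02, 0, 0, 0, 0],
  [0, 0, -0.02, 0, 0, 0, 0],
])

```text
time: 43.32
position: [514.7, 395.9, 96.4]
tcp_rot: [[1.0, 0.004, 0.001], [0.004, -1.0, 0.0], [0.001, -0.0, -1.0]]
ft_force: [1.1, -0.9, 1.4]
grip_width: -0.6
```

Request:
drive_tool([
  [0, 0, -0.02, 0, 0, 0, 0],
  [0, 0, -0.02, 0, 0, 0, 0],
])

```text
time: 43.58
position: [514.6, 399.0, 96.3]
tcp_rot: [[1.0, 0.004, 0.0], [0.004, -1.0, 0.0], [0.0, -0.0, -1.0]]
ft_force: [0.6, -1.2, 0.8]
grip_width: -0.0
```

Request:
drive_tool([
  [0, 0, -0.015, 0, 0, 0, 0],
  [0, 0, -0.015, 0, 0, 0, 0],
])

```text
time: 43.82
position: [514.7, 399.9, 96.2]
tcp_rot: [[1.0, 0.003, -0.0], [0.003, -1.0, -0.002], [-0.0, 0.002, -1.0]]
ft_force: [1.0, -4.7, 3.2]
grip_width: 0.1
```

Force is rising, so I push a little further to be sure the lever is at its stop.

Request:
drive_tool([
  [0, 0, -0.02, 0, 0, 0, 0],
  [0, 0, -0.02, 0, 0, 0, 0],
])

```text
time: 44.08
position: [514.7, 400.3, 96.1]
tcp_rot: [[1.0, 0.002, -0.001], [0.002, -1.0, -0.006], [-0.001, 0.006, -1.0]]
ft_force: [-1.1, -10.6, 8.2]
grip_width: -0.3
```

Request:
drive_tool([
  [0, 0, -0.01, 0, 0, 0, 0],
  [0, 0, -0.01, 0, 0, 0, 0],
])

```text
time: 44.32
position: [514.7, 400.5, 96.1]
tcp_rot: [[1.0, 0.001, -0.002], [0.001, -1.0, -0.008], [-0.002, 0.008, -1.0]]
ft_force: [-2.4, -14.7, 9.3]
grip_width: 0.1
```

Request:
drive_tool([
  [0, 0, 0.25, 0, 0, 0, 0],
  [0, 0, 0.25, 0, 0, 0, 0],
  [0, 0, 0.25, -0.4, 0, 0, 0],
  [0, 0, 0.25, -0.8, 0, 0, 0],
  [0, 0, 0.25, -1, 0, 0, 0],
  [0, 0, 0.25, -1, 0, 0, 0],
])

```text
time: 45.08
position: [515.1, 370.9, 249.6]
tcp_rot: [[1.0, 0.006, 0.005], [0.006, -1.0, 0.005], [0.005, -0.005, -1.0]]
ft_force: [-0.5, -0.2, -0.9]
grip_width: -0.0
```

Request:
drive_tool([
  [0, -0.1, 0.4, 0, 0, 0, 0],
  [0, -0.1, 0.8, 0, 0, 0, 0],
  [0, -0.1, 1, 0, 0, 0, 0],
  [0, -0.1, 1, 0, 0, 0, 0],
])

```text
time: 45.58
position: [499.9, 215.6, 245.0]
tcp_rot: [[1.0, 0.0, -0.002], [0.0, -1.0, -0.001], [-0.002, 0.001, -1.0]]
ft_force: [0.5, 0.6, 0.9]
grip_width: -0.2
```

Request:
drive_tool([
  [0, -0.1, 0.4, 0, 0, 0, 0],
  [0, -0.1, 0.8, 0, 0, 0, 0],
  [0, -0.1, 1, 0, 0, 0, 0],
  [0, -0.1, 1, 0, 0, 0, 0],
  [0, -0.1, 1, 0, 0, 0, 0],
])

```text
time: 46.2
position: [485.8, 70.2, 245.8]
tcp_rot: [[1.0, 0.007, -0.0], [0.007, -1.0, 0.001], [-0.0, -0.001, -1.0]]
ft_force: [0.9, 0.0, 0.1]
grip_width: -0.0
```

Run:
```python
from h import *
t=cap("top"); S=cap("scene"); s=t["s"]; print(s["time"],s["position"],s["ft_force"])
can=np.zeros((600,800,3),np.uint8)
f=lambda im,w,h:cv2.resize(im[:,:,::-1],(w,h),interpolation=cv2.INTER_CUBIC)
can[:300,:400]=f(t["color"][180:300,80:240],400,300)
can[:300,400:]=f(S["color"][160:340,110:350],400,300)
can[300:,:400]=f(t["color"][100:325,200:500],400,300)
can[300:,400:]=f(S["color"][210:360,380:580],400,300)
cv2.imwrite("pics/m14.png",can)
```

```text
46.2 [485.76700761  70.19713963 245.80139192] [0.90050927 0.0451459  0.05240821]
```

View pics/m14.png

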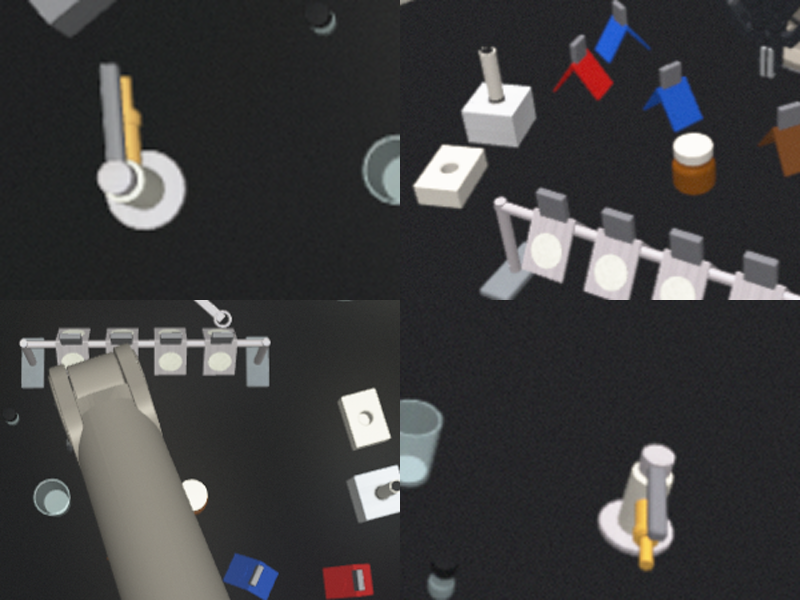

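```bash
python3 -c "
from plant import job; print(job.hand_in())"
```

```text
the job is handed in; nothing more can be done
None
```

The job is done and handed in at about 46 s of the 210 s. I did the steps in the order asked:

- **Gas shut:** I pushed the lever to its shut stop, with the push force rising to 13 N there. The picture showed the handle square to the nozzle.
- **Vent tube:** I moved it from the stand into the port and pressed it down until the floor pushed back with 10 N. The ring mark sits at the port's top face.
- **Frames:** four white frames were on the bench, and all four now hang astride the bar, about 80 mm apart. The first touched the bar about 3 mm too far forward, and I shifted it before releasing. It and the last showed 13–23 N of contact force before release. I saw no frame knocked aside.
- **Gas open:** I pushed the lever to its open stop, with the push force at about 15 N there. The picture shows the handle in line with the nozzle.

The last pictures show the frames on the bar, the tube seated and the lever open. The arm was clear of everything. The beaker, vial and coloured look-alikes are where they stood as far as they can be seen. The arm partly hid the jar in the last top view, but the scene view shows it standing.

No check failed. The lever's stop was judged from contact force and the pictures, not from its joint reading.

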